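# Load the module dock and lock it with the torque knob

### The arm

A 6-joint arm with a two-finger parallel gripper is mounted at the origin on the work surface. World frame = base frame: x ahead of the robot, y to its left, z up, the work surface at z = 0. Lengths are in m, angles in rad, forces in N, time in s.
With the tool pointing down it reaches from about 0.425 to 0.95 m from the base axis. Payload 3.5 kg.
Tool frame: the origin (TCP) lies at the very end of the fingers, on their centre line; the grasp point (between the pads) lies ctrl.grip_point_offset behind it (ctrl.grip_point_offset is the distance from the TCP to the grasp point, in m); z points along the fingers, y is the direction in which the jaws open and shut (so a half turn about z gives the same grasp; the last joint's range is limited). The gripper opens to 85 mm and grips with 20 to 120 N. Pads are 22 mm wide; open, the fingers measure 114 mm over their backs; the gripper's body (76 mm by 85 mm) begins 54 mm behind the grasp point. The pads swing forward as they close: fully open they stand 13 mm farther back than shut.
Start: joints at [1.105, 0.286, 1.577, -0, 1.279, -0.15], TCP at [0.21, 0.642, 0.231] pointing down, gripper open.
Joint ranges: [-2.77, 2.77], [-0.9, 2.22], [0.21, 2.48], [-1.53, 4.67], [0.24, 2.81], [-2.84, 2.84]. Speed limits (rad/s): [2.79, 2.79, 3.14, 3.14, 3.14, 3.14].

### API

Orientations are given as a unit quaternion [x, y, z, w].
In Python, from plant import telemetry, imaging, ticket, finder, ctrl gives the robot as it stands. The module is installed in compiled form; this text tells all that it offers.
- The arm moves only by the shell command python3 -m crank 'ROWS' [FORCE]. ROWS is JSON, a list of rows, each a list of 7 numbers: the shift along the tool's x, y, z scaled (see below), then the turn, a rotation vector about the tool's x, y, z scaled (see below), then the opening, from 0 (shut) to 1 (fully open). A call has 1 to 12 rows; each row is the pose to reach, as a shift and turn from the pose commanded when the call began, along the tool's axes at that moment; what a row does not reach only later rows make up. The controller multiplies each number of a shift by 0.15 m and each number of a turn by 90 degrees. A row lasts 1/10 s, in which the tool goes at most 50 mm and 8.59 degrees, less where a joint would pass 70% of its speed; a pose out of reach is approached as far as the arm can. A call with a number of a shift or a turn outside -1 to 1 is refused whole. A call with a gripper value outside its range is refused whole. The fingers move at their own pace and stop on an object; FORCE is the grip in N (left out, the last holds). Time passes only in rows, so rows that repeat a pose let the fingers close. It gives the time, the measured TCP pose, the force and the opening at its end, in the units of the state.
- telemetry.get_state(): the state, without advancing time (a new reading comes with each control period).
- imaging.read_camera(name): name is "scene" or "top"; returns a dict with "pixels" (384x512x3 uint8, red, green, blue), "vfov" (degrees; the focal length in pixels is half the picture's height over the tangent of half this angle, whatever the lens; pixels are square), "cx", "cy" (the principal point, pixels), "rvec" (rotation vector, rad) and "tvec" (3), from world to camera coordinates, as OpenCV has them. Camera axes: x right, y down, z forward; pixel columns grow to the right and rows downward; lengths in m; the calibration is good to about 2 mm. A picture is of the moment at which its call begins. There is no depth.
- ticket.sign_off(): hands the job in, once; it reports no verdict.
Trained networks look in a picture, given as the dict that the camera call returned (one of the last four; its "shot" number tells which), for a name from the list of things; names that differ only in an ending like _2 or _b are one class to them, and where a whole thing is asked for, a point or a joint stands for the part that bears it (a point fixed in the world has none). Each returns a list of dicts, best first, with "confidence" (0 to 1); they miss things now and then, are a little off and sometimes report something else, mostly with a low value. They report only what shows in the picture. A call takes as long as a camera call.
- finder.masks_of(label, picture): "pixels" (384x512 bool, what is visible of it) and "extent" ([left, top, right, bottom] in pixels, round what is visible of it).
- finder.pinpoint(label, picture): "location" ([row, column] in pixels: a listed point, or the origin of a listed thing).
The state is a dict: "time": time; "qpos": joint angles; "dq": joint speeds; "joint_efforts": joint torques, N m; "eef_pos": TCP position; "tcp_rot": TCP orientation; "contact_force": force on the tool from outside, world axes, zero at the start; "wrist_torque": the same for the moment, N m; "opening": opening from 0.0 (shut) to 1.0 (fully open).
Only numpy, scipy, OpenCV 4.12 (cv2) and the standard library are available. Lean on these libraries where they do the work, as an engineer would, in place of code of your own. Each camera call takes 0.05 s, during which the arm holds its last target.

### The job

Get the module dock ready for its test run: slide every low dummy module off its rail and put it in the blue return tray, and slide every power module from the bench onto a free rail of its own until it is fully home in the detent. When all of them are in, turn the torque knob clockwise until the lock bar is all the way up and the knob's slip clutch clearly gives by a click or two, then stop turning, and leave the other things on the bench in their places.

Things in the scene. Friction and masses are not known exactly. Their poses are not given: they have to be found in the camera images.
- dock: Module dock, fixed on the bench: grey bed 230 (x) x 325 (y) x 20 mm, three steel rails along its x (centre lines y = -38, 38, 114 mm), dark gearbox with torque knob at its -y end. Origin: centre of the underside; +x points away from the robot, z up. Modules stand on the bed: first on the free apron before the rails, then are pushed along +x so the rail enters the shoe's channel.
- apron1 (a point): Point on the bed's top in the middle of the free apron, 115 mm before seat1 along the dock's x: a module whose origin is here (or as far before seat0 or seat2) stands clear of the rails. The apron reaches 50 mm from here either way along x. The shoes have slick runners. Slide a held module on the bed or up to 2 mm above it, without pressing down.
- detent1 (a point): Top of the sprung brass roller at the middle of rail 1, 18.5 mm above the bed (each rail has one). It yields to a push of about 3 to 10 N along the rail, then pops into a notch under a module that is home. Pulling a module off takes the same.
- rail1_end (a point): Near end of rail 1, 12 mm above the bed. Rails (head 30 mm wide, 5 thick, 12 mm high) reach from here 89 mm along +x; the first 15 mm taper and guide a module up to 6 mm off to the side. Heads overhang, so modules are slid on and off along x, never set down on or lifted off a rail. An end stop 35 mm high stands 1.5 mm beyond modules that are home.
- seat0 (a point): Point of the dock where the origin of a module lies when it is fully home on rail 0 (50 mm along x from the dock's origin, y = -38 mm, on the bed's top); axes as the dock's. Rail 0 may be free or taken by a dummy at the start.
- seat1 (a point): Point of the dock where the origin of a module lies when it is fully home on rail 1 (50 mm along x from the dock's origin, y = 38 mm, on the bed's top); axes as the dock's. Rail 1 may be free or taken by a dummy at the start.
- seat2 (a point): Point of the dock where the origin of a module lies when it is fully home on rail 2 (50 mm along x from the dock's origin, y = 114 mm, on the bed's top); axes as the dock's. Rail 2 may be free or taken by a dummy at the start.
- module0: Power module 0: black box, metal shoe below, grey handle fin on top; 90 long (x) x 50 wide (y) x 96 mm high, 0.45 kg. Origin: centre of the underside; z up. Fin 46 (x) x 24 (y) mm, from 55 to 96 mm above the origin, centred. Same either way round. Shoe: two runners along x with inward lips, channel 34 mm wide, 15 high inside, with 3 mm of play up and down on a rail. May be absent (None).
- module1: Power module 1: black box, metal shoe below, grey handle fin on top; 90 long (x) x 50 wide (y) x 96 mm high, 0.45 kg. Origin: centre of the underside; z up. Fin 46 (x) x 24 (y) mm, from 55 to 96 mm above the origin, centred. Same either way round. Shoe: two runners along x with inward lips, channel 34 mm wide, 15 high inside, with 3 mm of play up and down on a rail. May be absent (None).
- module2: Power module 2: black box, metal shoe below, grey handle fin on top; 90 long (x) x 50 wide (y) x 96 mm high, 0.45 kg. Origin: centre of the underside; z up. Fin 46 (x) x 24 (y) mm, from 55 to 96 mm above the origin, centred. Same either way round. Shoe: two runners along x with inward lips, channel 34 mm wide, 15 high inside, with 3 mm of play up and down on a rail. May be absent (None).
- dummy0: Dummy module 0: bare aluminium shoe like a power module's but low: flat plate 90 (x) x 50 (y) mm, its top 30 mm above the underside, with a handle fin 46 (x) x 24 (y) mm from 30 to 75 mm above the origin. 0.35 kg. Origin: centre of the underside. If present, starts fully home on rail 0. May be absent (None).
- dummy1: Dummy module 1: bare aluminium shoe like a power module's but low: flat plate 90 (x) x 50 (y) mm, its top 30 mm above the underside, with a handle fin 46 (x) x 24 (y) mm from 30 to 75 mm above the origin. 0.35 kg. Origin: centre of the underside. If present, starts fully home on rail 1. May be absent (None).
- dummy2: Dummy module 2: bare aluminium shoe like a power module's but low: flat plate 90 (x) x 50 (y) mm, its top 30 mm above the underside, with a handle fin 46 (x) x 24 (y) mm from 30 to 75 mm above the origin. 0.35 kg. Origin: centre of the underside. If present, starts fully home on rail 2. May be absent (None).
- tray: Blue open return tray for the dummies, fixed, 230 (x) x 150 (y) x 35 mm high, walls and floor 5 mm. Origin: centre of the underside. Room for two dummies side by side (along its x at y = -35 and +35 mm).
- knob_grip (a point): On the torque knob's axis, 128 mm above the bench. The knob is a black disc 54 mm across with an upright wing on top, 60 long x 18 wide, from 20 mm below to 14 mm above this point. The point's x axis runs along the wing; z is up, the axis of turning. Pinch the wing across its 18 mm width; clockwise seen from above tightens.
- spindle (a joint): Angle of the spindle below the knob (rad), grows clockwise seen from above, 0 to 4.2, starts at 0 to 0.8. It turns with the knob (about 0.05 N m) and raises the lock bar until it meets its stop at 4.2. It stays where it is left.
- clutch_knob (a joint): How far the knob has slipped clockwise over its spindle in the slip clutch (rad): 0 at the start; it grows only once the spindle is at its stop (or the bar is jammed) and the knob is turned on against the clutch's 0.25 N m. About 0.3 rad is one tooth of the clutch.
- lock_bar (a joint): Height the dark steel lock bar has risen (m): 5 mm per rad of the spindle, from 0 (6 mm below the bed's top) to 0.021 (15 mm above the bed, behind the modules that are home, which then cannot slide out).
- tape: Bystander: black roll of tape, 90 mm across, 20 mm high. Origin: centre of the underside.
- screwdriver: Bystander: screwdriver lying on the bench, along its x. Origin near its middle.
- pen_cup: Bystander: grey pen cup, 72 mm across, 95 mm high, pens to 140 mm. Origin: centre of the underside.
- multimeter: Bystander: grey hand multimeter lying on its back, 160 (x) x 80 x 36 mm. Origin: centre of the underside.

How it is judged:
On the way, in this order (a step that is already met when the one before it is completed fails the run):
1. every dummy is in the tray and every power module is home on a rail ((distance between module0 and seat0 below 0.006 m or distance between module0 and seat1 below 0.006 m or distance between module0 and seat2 below 0.006 m) and angle between the x axis of each of module0, module1, module2 and the x axis of dock, either way round below 0.12 rad and (distance between module1 and seat0 below 0.006 m or distance between module1 and seat1 below 0.006 m or distance between module1 and seat2 below 0.006 m) and (distance between module2 and seat0 below 0.006 m or distance between module2 and seat1 below 0.006 m or distance between module2 and seat2 below 0.006 m) and x of dummy0 in the frame of tray between -0.1 and 0.1 m and y of dummy0 in the frame of tray between -0.065 and 0.065 m and z of each of dummy0, dummy1, dummy2 in the frame of tray below 0.045 m and linear speed of each of dummy0, dummy1, dummy2 below 0.03 m/s and x of dummy1 in the frame of tray between -0.1 and 0.1 m and y of dummy1 in the frame of tray between -0.065 and 0.065 m and x of dummy2 in the frame of tray between -0.1 and 0.1 m and y of dummy2 in the frame of tray between -0.065 and 0.065 m), for 0.2 s.
2. the lock bar is up and the clutch has slipped (value of joint spindle above 4.05 rad and value of joint clutch_knob above 0.25 rad and value of joint lock_bar above 0.018 m), for 0.1 s.
At the end, for the whole second after the job is handed in: Every power module present is home on a rail (origin within 6 mm of a seat point, in line within 0.12 rad), every dummy present lies in the return tray, the spindle is at its stop (over 4.05 rad), the lock bar has risen over 18 mm, and the clutch has slipped at least 0.25 rad (all of step 1 and all of step 2); the robot touches nothing.
It fails at once if the clutch is cranked on for more than 2.6 rad of slip (value of joint clutch_knob above 2.6 rad).
It fails at once if another thing on the bench is moved more than 60 mm from its place (distance of any of tape, screwdriver, pen_cup, multimeter from where it was at the start of the episode above 0.06 m).
Of dummy0, dummy1, dummy2 only 1 to 2 are there at a start; the rules pass over those that are not, and their reading is None.
Of module0, module1, module2 only 2 to 3 are there at a start; the rules pass over those that are not, and their reading is None.
At some moment in a run one of module0, module1, module2 may be knocked a few centimetres aside while the robot is not near it.
It also fails if it takes over 210 s, if anything falls off the work surface, if the arm or the gripper's body presses on something with over 40 N, if the wrist force passes 120 N, or if a joint passes its speed limit or range.

## Working session

There is one attempt and no reset: what is moved stays moved. The work goes in short steps, Python scripts to look and compute and a shell command to move; the robot and the scene stay as the last step left them, time stands still between calls to the robot, and variables do not carry over. Pictures are saved under pics/ and viewed, and the job is handed in when it is done.

```bash
mkdir -p pics; ls; cat > h.py <<'E'
import numpy as np, cv2
from scipy.spatial.transform import Rotation as R
from plant import telemetry, imaging, ticket, finder, ctrl
def cam(n): return imaging.read_camera(n)
def K(p):
    h,w=p["pixels"].shape[:2]; f=h/2/np.tan(np.radians(p["vfov"])/2)
    return np.array([[f,0,p["cx"]],[0,f,p["cy"]],[0,0,1.]])
def ray(p,row,col):
    Rm=cv2.Rodrigues(np.array(p["rvec"],float))[0]; t=np.array(p["tvec"],float).ravel()
    d=Rm.T@(np.linalg.inv(K(p))@np.array([col,row,1.])); return -Rm.T@t, d
def at_z(p,row,col,z):
    o,d=ray(p,row,col); return o+d*(z-o[2])/d[2]
def proj(p,X):
    r=cv2.projectPoints(np.array(X,float).reshape(-1,3),np.array(p["rvec"],float),np.array(p["tvec"],float),K(p),None)[0].reshape(-1,2)
    return r
def tri(p1,rc1,p2,rc2):
    o1,d1=ray(p1,*rc1);o2,d2=ray(p2,*rc2)
    A=np.stack([d1,-d2],1); s=np.linalg.lstsq(A,o2-o1,rcond=None)[0]
    a=o1+d1*s[0];b=o2+d2*s[1]; return (a+b)/2, np.linalg.norm(a-b)
def save(p,n,sc=1.5): cv2.imwrite(f"pics/{n}.png",cv2.resize(p["pixels"][:,:,::-1],None,fx=sc,fy=sc))
def st():
    s=telemetry.get_state(); print("t",round(s["time"],2),"pos",np.round(s["eef_pos"],4),"rot",np.round(R.from_quat(s["tcp_rot"]).as_matrix().round(3).tolist(),3).tolist(),"F",np.round(s["contact_force"],1),"op",round(s["opening"],3),"q",np.round(s["qpos"],2)); return s
E
python3 - <<'E'
from h import *
print(ctrl.grip_point_offset); st()
for n in("scene","top"):
    p=cam(n); save(p,n+"0"); print(n,p["vfov"],p["cx"],p["cy"],p["rvec"],p["tvec"],[np.round(ray(p,0,0)[0],3)])
E
```

```text
pics
0.0187
t 0.0 pos [0.2093 0.641  0.2299] rot [[-0.951, 0.311, -0.001], [0.311, 0.951, -0.002], [0.0, -0.002, -1.0]] F [-0.5  0.1  0.1] op 1.0 q [ 1.1   0.29  1.58  0.    1.28 -0.15]
scene 49.145905259575436 256.40323941610484 192.0067211835263 [ 1.2179914   2.09903464 -1.08783385] [ 0.24009696 -0.17055006  1.78839937] [array([1.488, 0.549, 0.877])]
top 44.01022660730949 252.21560246793413 185.40938806542883 [ 2.21932805 -2.17481839  0.08749027] [-0.03605647  0.4715316   1.51235663] [array([ 0.375, -0.002,  1.539])]
```

View pics/scene0.png

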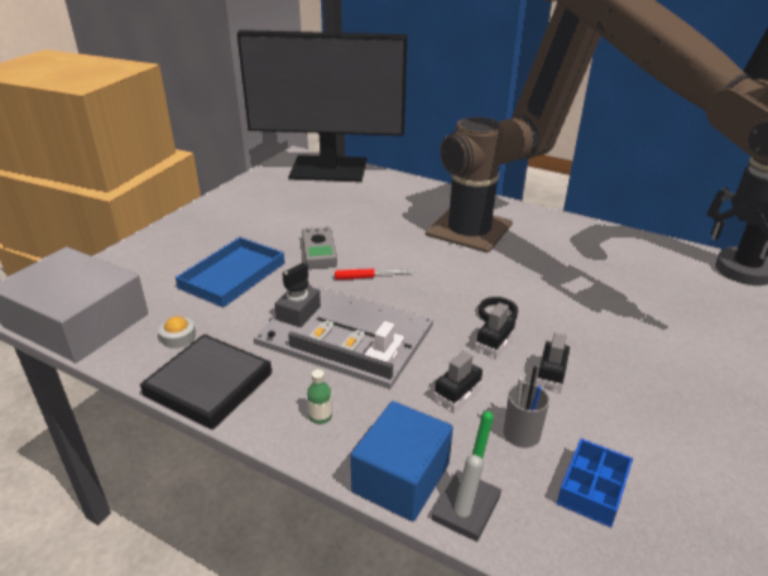

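View pics/top0.png

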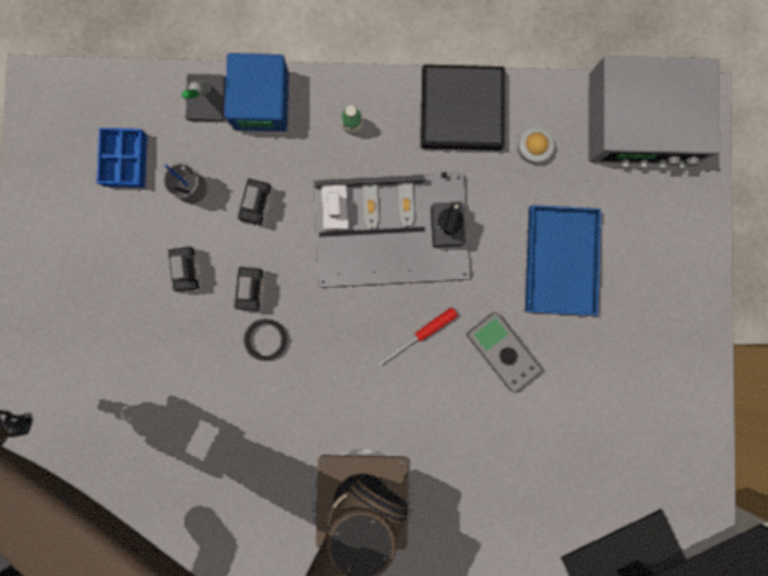

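```bash
python3 - <<'E'
from h import *
P={n:cam(n) for n in("scene","top")}
for l in ["dock","apron1","detent1","rail1_end","seat0","seat1","seat2","module0","dummy0","tray","knob_grip","tape","screwdriver","pen_cup","multimeter"]:
    out={}
    for n,p in P.items():
        out[n]=finder.pinpoint(l,p)
        for d in out[n][:4]: print(l,n,round(d["confidence"],2),np.round(d["location"],1))
    if out["scene"] and out["top"]:
        print("   tri",*tri(P["scene"],out["scene"][0]["location"],P["top"],out["top"][0]["location"]))
E
```

```text
dock scene 0.61 [223.2 228.5]
dock top 0.61 [150.8 260.1]
   tri [ 0.5868707  -0.05052105  0.00080437] 0.0007213359404904317
apron1 scene 0.58 [209.  250.6]
apron1 top 0.84 [174.4 248. ]
   tri [ 0.50699178 -0.01252599  0.02188612] 0.0007760527671387095
detent1 scene 0.65 [229.4 235.8]
detent1 scene 0.17 [224.4 212.6]
detent1 top 0.66 [137.7 246.6]
   tri [ 0.62396675 -0.00275799  0.02145732] 0.005739019927347325
rail1_end scene 0.59 [219.9 241.5]
rail1_end top 0.2 [225.9 276.2]
   tri [ 0.34643192 -0.13131971 -0.18435979] 0.027321379726942988
seat0 scene 0.93 [228.2 233.6]
seat0 scene 0.83 [227.2 210.9]
seat0 scene 0.62 [235.6 257.3]
seat0 top 0.95 [137.2 247.4]
seat0 top 0.72 [137.8 221.5]
seat0 top 0.56 [133.7 272. ]
seat0 top 0.33 [174.5 375.7]
   tri [ 0.62596564 -0.00713464  0.02575748] 0.00152123006644695
seat1 scene 0.93 [228.2 233.6]
seat1 scene 0.83 [227.2 210.9]
seat1 scene 0.62 [235.6 257.3]
seat1 top 0.95 [137.2 247.4]
seat1 top 0.72 [137.8 221.5]
seat1 top 0.56 [133.7 272. ]
seat1 top 0.33 [174.5 375.7]
   tri [ 0.62596564 -0.00713464  0.02575748] 0.00152123006644695
se
[... 1180 characters left out ...]
197.2]
tape top 0.85 [223.5 180.6]
tape top 0.68 [188.8 167.5]
   tri [0.34096873 0.21292734 0.00123326] 0.024391037339395287
screwdriver scene 0.64 [186.9 248.1]
screwdriver scene 0.38 [236.9 256.4]
screwdriver top 0.84 [225.2 277.4]
screwdriver top 0.53 [173.4 248.9]
   tri [ 0.34666912 -0.11381504 -0.01656009] 0.004423067413112509
pen_cup scene 0.91 [288.4 348.4]
pen_cup scene 0.56 [187.5 248.9]
pen_cup top 0.92 [129.6 127.5]
pen_cup top 0.33 [149.5 244.3]
   tri [ 0.6489186   0.38569666 -0.01175987] 0.0005014472407922709
multimeter scene 0.58 [170.7 212.6]
multimeter top 0.66 [234.5 331.4]
multimeter top 0.46 [150.3 246.9]
   tri [ 0.32066361 -0.29199094 -0.01481438] 0.007356950266165593
```

The scene image shows one dummy (white, about (385,345)) on rail 2, rails 0 and 1 free, and three power modules to the left of the dock. I'll zoom in for accurate poses.

```bash
python3 - <<'E'
from h import *
p=cam("top"); c=p["pixels"][105:200,200:325,::-1]
cv2.imwrite("pics/dockzoom.png",cv2.resize(c,None,fx=6,fy=6,interpolation=cv2.INTER_CUBIC))
c=p["pixels"][110:240,105:205,::-1]
cv2.imwrite("pics/modzoom.png",cv2.resize(c,None,fx=4.5,fy=4.5,interpolation=cv2.INTER_CUBIC))
for l in["module0","dummy0","dock","tray","knob_grip"]:
  for d in finder.masks_of(l,p)[:4]:
    m=d["pixels"].astype(np.uint8); pts=cv2.findNonZero(m)
    print(l,round(d["confidence"],2),np.round(d["extent"]),m.sum(),cv2.minAreaRect(pts))
E
```

```text
module0 0.92 [162. 118. 181. 152.] 540 ((170.11766052246094, 135.0294189453125), (18.675241470336914, 30.074417114257812), 14.03624439239502)
module0 0.86 [153. 176. 176. 208.] 539 ((166.20458984375, 192.31692504882812), (19.192626953125, 29.010820388793945), 3.1798300743103027)
module0 0.63 [113. 164. 136. 194.] 595 ((123.63793182373047, 178.8448486328125), (30.670698165893555, 20.4020938873291), 82.23483276367188)
dummy0 0.81 [216. 126. 229. 152.] 483 ((223.31130981445312, 138.48056030273438), (29.816822052001953, 16.280733108520508), 86.42366790771484)
dock 0.95 [208. 114. 314. 194.] 6551 ((260.761474609375, 152.66336059570312), (71.75658416748047, 101.069091796875), 86.92254638671875)
tray 0.71 [349. 139. 403. 209.] 3551 ((375.0987548828125, 173.03663635253906), (49.10606384277344, 73.15937805175781), 1.9091525077819824)
knob_grip 0.5 [294. 136. 313. 156.] 267 ((300.1986389160156, 146.36302185058594), (18.14137840270996, 17.439130783081055), 69.44395446777344)
```

View pics/dockzoom.png

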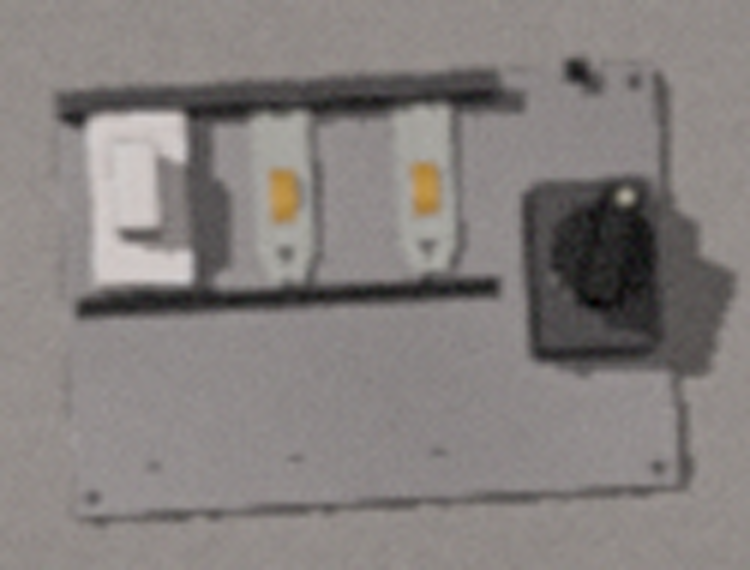

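View pics/modzoom.png

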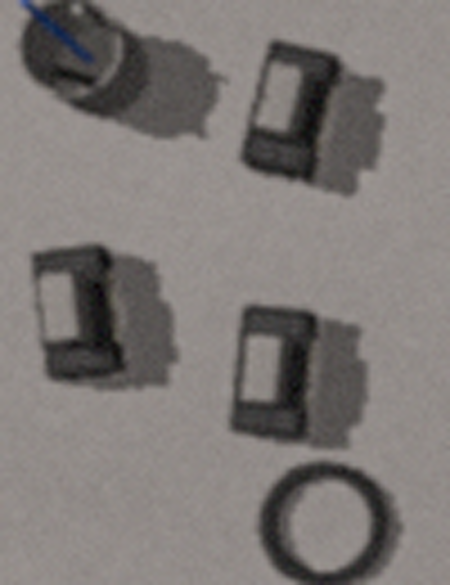

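```bash
python3 - <<'E'
from h import *
p=cam("scene"); c=p["pixels"][165:260,160:300,::-1]
cv2.imwrite("pics/dockzoomS.png",cv2.resize(c,None,fx=5.5,fy=5.5,interpolation=cv2.INTER_CUBIC))
c=p["pixels"][190:285,280:390,::-1]
cv2.imwrite("pics/modzoomS.png",cv2.resize(c,None,fx=6,fy=6,interpolation=cv2.INTER_CUBIC))
E
```

```text
(no output)
```

View pics/dockzoomS.png

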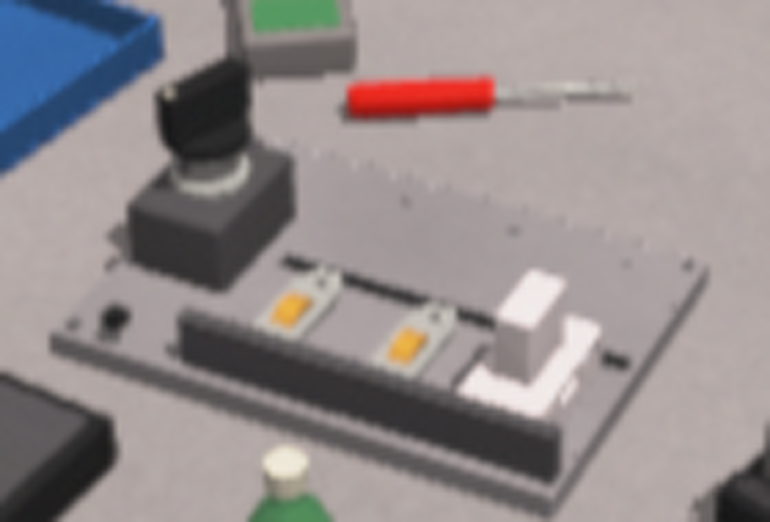

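View pics/modzoomS.png

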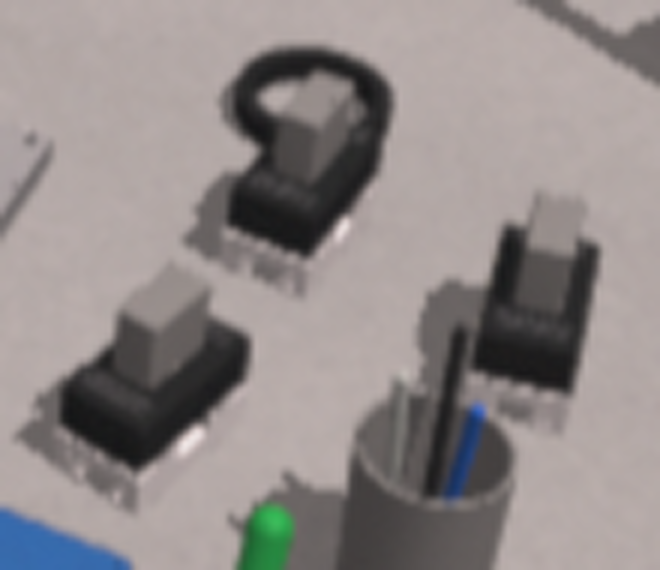

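```bash
cat > fit.py <<'E'
from h import *
from scipy.optimize import least_squares, minimize
def box(x0,x1,y0,y1,z0,z1): return np.array([[x,y,z] for x in(x0,x1) for y in(y0,y1) for z in(z0,z1)])
MOD=[box(-.045,.045,-.025,.025,0,.055),box(-.023,.023,-.012,.012,.055,.096)]
DUM=[box(-.045,.045,-.025,.025,0,.030),box(-.023,.023,-.012,.012,.03,.075)]
S=4
def render(p,parts,x,y,yaw,z=0):
    h,w=p["pixels"].shape[:2]; m=np.zeros((h*S,w*S),np.uint8)
    c,s=np.cos(yaw),np.sin(yaw)
    for b in parts:
        X=b@np.array([[c,s,0],[-s,c,0],[0,0,1]])+[x,y,z]
        hull=cv2.convexHull((proj(p,X)*S+S/2).astype(np.float32))
        cv2.fillConvexPoly(m,np.round(hull).astype(np.int32),1)
    return m
def fitmask(views,parts,init,z=0):
    big=[(p,cv2.resize(m.astype(np.uint8),None,fx=S,fy=S,interpolation=cv2.INTER_NEAREST)) for p,m in views]
    def cost(v):
        c=0
        for p,m in big:
            r=render(p,parts,*v,z=z); c+=1-(r&m).sum()/max(1,(r|m).sum())
        return c
    best=None
    for dy in(0,.15,-.15):
        i=np.array(init)+[0,0,dy]
        r=minimize(cost,i,method="Nelder-Mead",options=dict(initial_simplex=i+np.array([[0,0,0],[.02,0,0],[0,.02,0],[0,0,.25]]),xatol=2e-4,fatol=1e-4,maxiter=150))
        if best is None or r.fun<best.fun: best=r
    return best.x,best.fun
def overlay(p,items,name,crop,f):
    x0,y0,x1,y1=crop; im=cv2.resize(p["pixels"][y0:y1,x0:x1,::-1],None,fx=f,fy=f,interpolation=cv2.INTER_CUBIC)
    E=[(0,1),(2,3),(4,5),(6,7),(0,2),(1,3),(4,6),(5,7),(0,4),(1,5),(2,6),(3,7)]
    for parts,x,y,yaw,z in items:
        c,s=np.cos(yaw),np.sin(yaw)
        for b in parts:
            q=(proj(p,b@np.array([[c,s,0],[-s,c,0],[0,0,1]])+[x,y,z])-[x0,y0]+.5)*f-.5
            for a,d in E: cv2.line(im,tuple(np.round(q[a]).astype(int).tolist()),tuple(np.round(q[d]).astype(int).tolist()),(0,255,0),1)
    cv2.imwrite(f"pics/{name}.png",im)
E
cat > dockfit.py <<'E'
from fit import *
pt,ps=cam("top"),cam("scene")
tz=lambda u,v:((u+.5)/6-.5+200,(v+.5)/6-.5+105)
sz=lambda u,v:((u+.5)/5.5-.5+160,(v+.5)/5.5-.5+165)
obs=[(pt,[-.115,.1625,.02],tz(80,518)),(pt,[-.115,-.1625,.02],tz(684,487)),(pt,[.115,-.1625,.02],tz(656,68)),
(pt,[.05,.038,.0385],tz(285,195)),(pt,[.05,-.038,.0385],tz(426,189)),
(ps,[-.115,.1625,.02],sz(706,270)),(ps,[.115,.1625,.02],sz(551,506)),(ps,[.115,-.1625,.02],sz(52,338)),
(ps,[.05,.038,.0385],sz(408,345)),(ps,[.05,-.038,.0385],sz(293,309))]
def res(v):
    c,s=np.cos(v[2]),np.sin(v[2]); o=[]
    for p,X,q in obs:
        W=np.array([c*X[0]-s*X[1]+v[0],s*X[0]+c*X[1]+v[1],X[2]]); o.append(proj(p,W)[0]-q)
    return np.ravel(o)
r=least_squares(res,[.587,-.05,0]); print(r.x); print(res(r.x).reshape(-1,2).round(1).tolist())
x,y,a=r.x
parts=[box(-.115,.115,-.1625,.1625,0,.02)]+[box(.05-.0445,.05+.0445,yy-.015,yy+.015,.027,.032) for yy in(-.038,.038)]+[b+[.05,.114,.02] for b in DUM]
overlay(pt,[(parts,x,y,a,0)],"od_t",(200,105,325,200),6); overlay(ps,[(parts,x,y,a,0)],"od_s",(160,165,300,260),5.5)
E
python3 dockfit.py
python3 - <<'E'
from fit import *
pt,ps=cam("top"),cam("scene")
T=finder.masks_of("module0",pt);Sc=finder.masks_of("module0",ps)
its=[]
for t in [d for d in T if d["confidence"]>.5]:
    m=t["pixels"]; r,c=np.argwhere(m).mean(0); g=at_z(pt,r,c,.04)
    best=None
    for s in [d for d in Sc if d["confidence"]>.4]:
        r2,c2=np.argwhere(s["pixels"]).mean(0); q=proj(ps,[g[0],g[1],.04])[0]
        e=np.hypot(q[0]-c2,q[1]-r2)
        if best is None or e<best[0]: best=(e,s)
    f1=fitmask([(pt,m)],MOD,[g[0],g[1],0.]); f2=fitmask([(pt,m),(ps,best[1]["pixels"])],MOD,[g[0],g[1],0.])
    print(t["confidence"],best[0],best[1]["confidence"],f1,f2); its.append((MOD,*f2[0],0))
overlay(pt,its,"om_t",(105,110,205,240),4.5); overlay(ps,its,"om_s",(280,190,390,285),6)
E
```

```text
[ 0.58030946 -0.04867557  0.07264896]
[[-1.9, -0.7], [-1.4, -0.8], [-1.0, -1.7], [0.1, -0.9], [0.4, -1.1], [1.0, -1.8], [0.5, -2.0], [-0.6, -2.2], [-0.7, -2.0], [-0.9, -2.1]]
0.88 4.014283812538592 0.72 (array([ 0.62664244,  0.2404276 , -0.22216325]), np.float64(0.07037037037037042)) (array([ 0.62857545,  0.2418676 , -0.18603278]), np.float64(0.185465204625907))
0.85 3.217664985469659 0.72 (array([ 0.44287957,  0.24545064, -0.07687317]), np.float64(0.0649628462058095)) (array([ 0.44356127,  0.24626726, -0.06308484]), np.float64(0.17622164948816488))
0.82 3.2640860546148476 0.82 (array([0.48208286, 0.38359769, 0.15047467]), np.float64(0.06679764243614927)) (array([0.48141157, 0.38444476, 0.17062045]), np.float64(0.21288957552851462))
```

View pics/od_s.png

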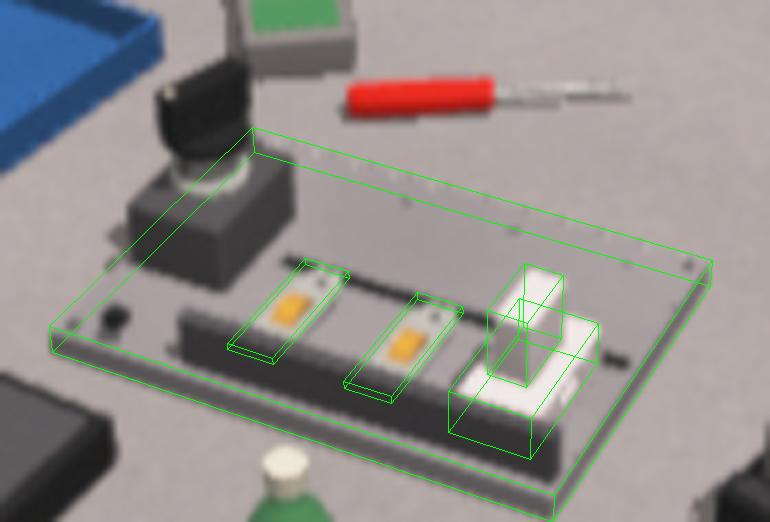

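View pics/od_t.png

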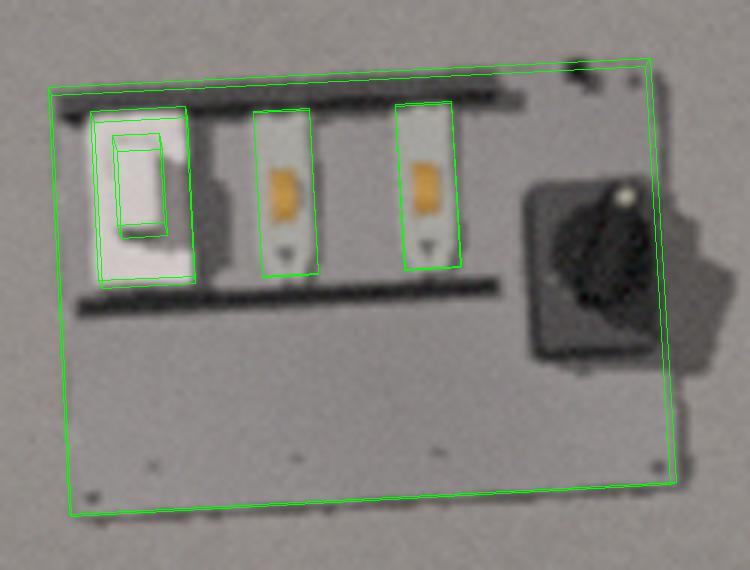

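View pics/om_s.png

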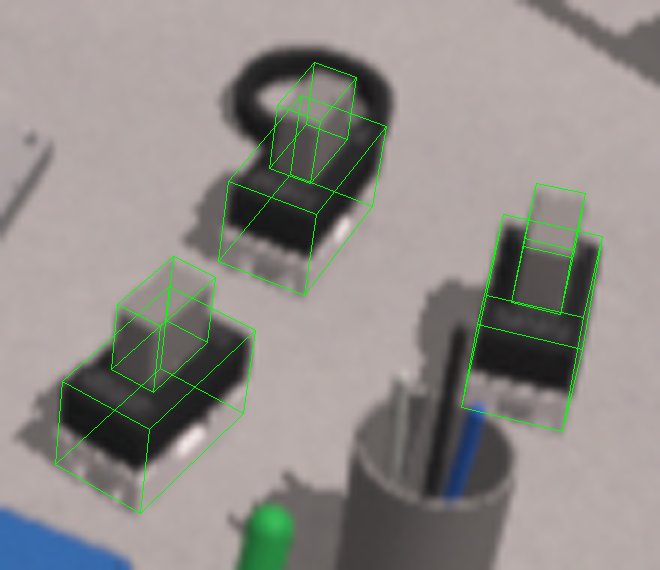

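View pics/om_t.png

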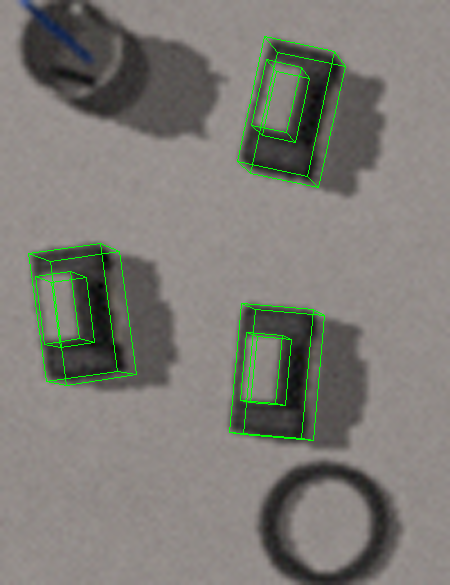

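```bash
cat > go.py <<'E'
import sys
from h import *
x,y,z,psi=map(float,sys.argv[1:5])  # psi deg
s=st(); Rc=R.from_quat(s["tcp_rot"])
Rt=R.from_euler("z",psi,degrees=True)*R.from_matrix([[-1,0,0],[0,1,0],[0,0,-1]])
d=Rc.inv().apply(np.array([x,y,z])-s["eef_pos"])/.15
rv=(Rc.inv()*Rt).as_rotvec()/(np.pi/2)
m=np.abs(d).max(); k=int(np.ceil(m)) or 1
print("shift",d.round(3),"calls",k,"per-call",(d/k).round(3),"rows/call",np.linalg.norm(d)/k*.15/.05,"turn",rv.round(3),"rows",np.degrees(np.linalg.norm(rv)*np.pi/2)/8.59)
E
python3 go.py 0.616 0.068 0.2 4.2
```

```text
t 2.35 pos [0.2096 0.6416 0.2313] rot [[-0.951, 0.311, -0.0], [0.311, 0.951, -0.0], [0.0, -0.0, -1.0]] F [ 0.6 -0.5  0.5] op 0.995 q [ 1.11  0.29  1.58  0.    1.28 -0.15]
shift [-3.763 -2.794  0.209] calls 4 per-call [-0.941 -0.698  0.052] rows/call 3.5185306451394074 turn [-0.    -0.    -0.248] rows 2.5950714368353673
```

```bash
python3 -m crank '[[-0.3,-0.2,0.0,0,0,0,1],[-0.6,-0.45,0.0,0,0,0,1],[-0.94,-0.7,0.05,0,0,0,1]]' && python3 -m crank '[[-0.3,-0.2,0.0,0,0,0,1],[-0.6,-0.45,0.0,0,0,0,1],[-0.94,-0.7,0.05,0,0,0,1]]' && python3 -m crank '[[-0.3,-0.2,0.0,0,0,-0.08,1],[-0.6,-0.45,0.0,0,0,-0.16,1],[-0.94,-0.7,0.05,0,0,-0.248,1],[-0.94,-0.7,0.05,0,0,-0.248,1]]'; python3 go.py 0.616 0.068 0.17 4.2
```

```text
time: 2.65
eef_pos: [0.2967, 0.5186, 0.2272]
tcp_rot: [0.157, 0.988, 0.001, 0.001]
contact_force: [1.5, 0.2, 1.3]
opening: 1.005
time: 2.95
eef_pos: [0.3835, 0.3958, 0.2225]
tcp_rot: [0.157, 0.988, 0.001, 0.001]
contact_force: [1.8, 1.1, 0.2]
opening: 1.002
time: 3.35
eef_pos: [0.4854, 0.2509, 0.2142]
tcp_rot: [-0.037, 0.999, -0.0, 0.001]
contact_force: [-0.3, 0.4, 0.2]
opening: 0.998
t 3.35 pos [0.4854 0.2509 0.2142] rot [[-0.997, -0.074, 0.001], [-0.074, 0.997, -0.0], [-0.001, -0.0, -1.0]] F [-0.3  0.4  0.2] op 0.998 q [ 0.29  0.02  1.91 -0.    1.21 -1.35]
shift [-0.778 -1.28   0.296] calls 2 per-call [-0.389 -0.64   0.148] rows/call 2.290117288020761 turn [-0.     0.001  0.   ] rows 0.008100658453218836
```

```bash
python3 -m crank '[[-0.2,-0.32,0.1,0,0,0,1],[-0.39,-0.64,0.15,0,0,0,1],[-0.6,-0.95,0.2,0,0,0,1],[-0.6,-0.95,0.2,0,0,0,1]]' && python3 -m crank '[[-0.17,-0.33,0.1,0,0,0,1],[-0.17,-0.33,0.1,0,0,0,1],[-0.17,-0.33,0.1,0,0,0,1]]'; python3 - <<'E'
from fit import *
s=st()
for n,c,f in(("top",(190,90,325,200),5.5),("scene",(160,130,300,260),4.5)):
    p=cam(n); x0,y0,x1,y1=c
    im=cv2.resize(p["pixels"][y0:y1,x0:x1,::-1],None,fx=f,fy=f,interpolation=cv2.INTER_CUBIC)
    Rm=R.from_quat(s["tcp_rot"]).as_matrix()
    for o in([0,0,0],[0,0,-.05],[0,.0425,0],[0,-.0425,0]):
        q=(proj(p,np.array(s["eef_pos"])+Rm@np.array(o))[0]-[x0,y0]+.5)*f; cv2.circle(im,tuple(q.astype(int).tolist()),3,(0,0,255),-1)
    cv2.imwrite(f"pics/tip_{n}.png",im)
E
```

```text
time: 3.75
eef_pos: [0.5858, 0.1148, 0.1834]
tcp_rot: [-0.035, 0.999, -0.0, 0.0]
contact_force: [-0.8, 1.2, 0.3]
opening: 0.997
time: 4.05
eef_pos: [0.6131, 0.0699, 0.1683]
tcp_rot: [-0.036, 0.999, 0.0, -0.001]
contact_force: [-1.0, 0.2, -0.3]
opening: 0.999
t 4.05 pos [0.6131 0.0699 0.1683] rot [[-0.997, -0.071, -0.002], [-0.071, 0.997, 0.001], [0.002, 0.001, -1.0]] F [-1.   0.2 -0.3] op 0.999 q [-0.05  0.22  1.78  0.    1.15 -1.69]
```

View pics/tip_scene.png

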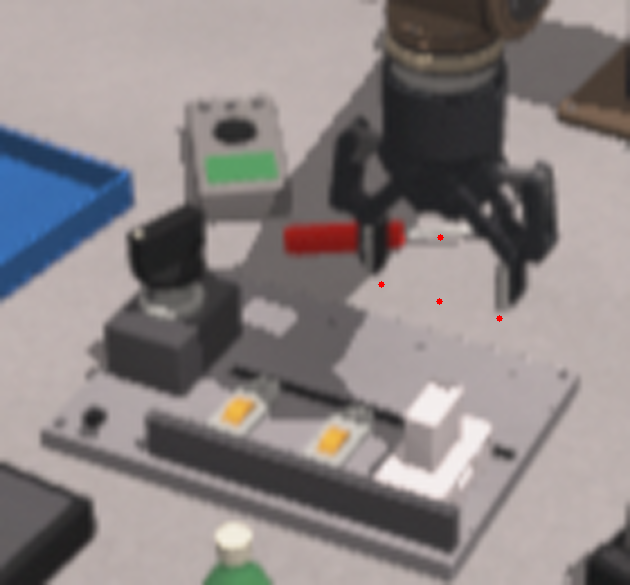

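View pics/tip_top.png

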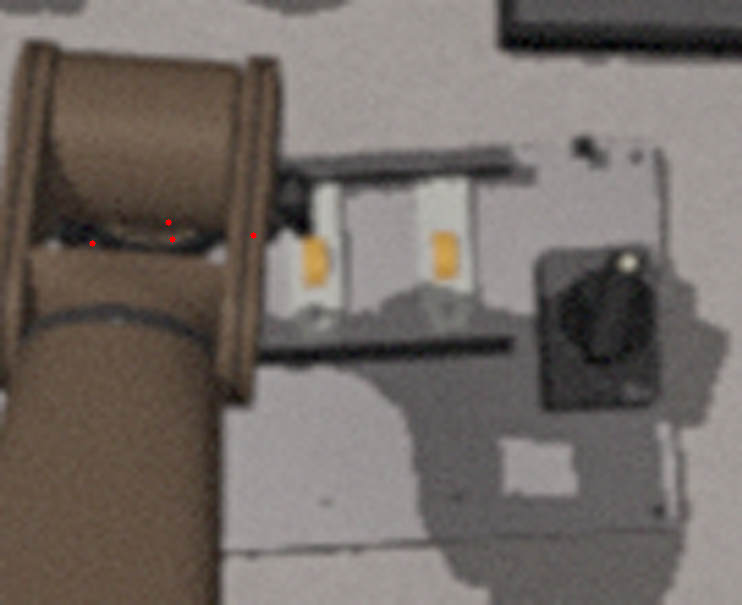

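```bash
cat >> dockfit.py <<'E'
all_=obs
for nm,P in(("top",pt),("scene",ps)):
    obs=[o for o in all_ if o[0] is P]; r=least_squares(res,[.587,-.05,0]); print(nm,r.x,res(r.x).reshape(-1,2).round(1).tolist())
E
python3 dockfit.py
```

```text
[ 0.58030946 -0.04867557  0.07264896]
[[-1.9, -0.7], [-1.4, -0.8], [-1.0, -1.7], [0.1, -0.9], [0.4, -1.1], [1.0, -1.8], [0.5, -2.0], [-0.6, -2.2], [-0.7, -2.0], [-0.9, -2.1]]
top [ 0.57689657 -0.0510978   0.07689806] [[-1.0, 0.6], [-0.5, 0.0], [-0.4, -0.8], [0.8, 0.3], [1.1, -0.0]]
scene [ 0.5880646  -0.04336132  0.0739214 ] [[1.4, -0.1], [0.9, 0.2], [-0.9, -0.3], [-0.6, -0.1], [-0.8, -0.3]]
```

```bash
python3 -m crank '[[-0.073,-0.0,0.25,0,0,0,1],[-0.073,-0.0,0.45,0,0,0,1],[-0.073,-0.0,0.45,0,0,0,1]]'; python3 - <<'E'
from fit import *
s=st()
for n,c,f in(("scene",(160,130,300,260),4.5),):
    p=cam(n); x0,y0,x1,y1=c
    im=cv2.resize(p["pixels"][y0:y1,x0:x1,::-1],None,fx=f,fy=f,interpolation=cv2.INTER_CUBIC)
    Rm=R.from_quat(s["tcp_rot"]).as_matrix()
    for o in([0,0,-.013],[0,0,-.05],[0,.0425,-.013],[0,-.0425,-.013]):
        q=(proj(p,np.array(s["eef_pos"])+Rm@np.array(o))[0]-[x0,y0]+.5)*f; cv2.circle(im,tuple(q.astype(int).tolist()),2,(0,0,255),-1)
    cv2.imwrite(f"pics/tip2_{n}.png",im)
E
```

```text
time: 4.55
eef_pos: [0.6201, 0.0731, 0.0968]
tcp_rot: [-0.038, 0.999, 0.0, -0.005]
contact_force: [-1.7, 0.8, -0.4]
opening: 1.001
t 4.55 pos [0.6201 0.0731 0.0968] rot [[-0.997, -0.075, -0.01], [-0.075, 0.997, 0.001], [0.01, 0.001, -1.0]] F [-1.7  0.8 -0.4] op 1.001 q [-0.05  0.32  1.8   0.    1.04 -1.69]
```

View pics/tip2_scene.png

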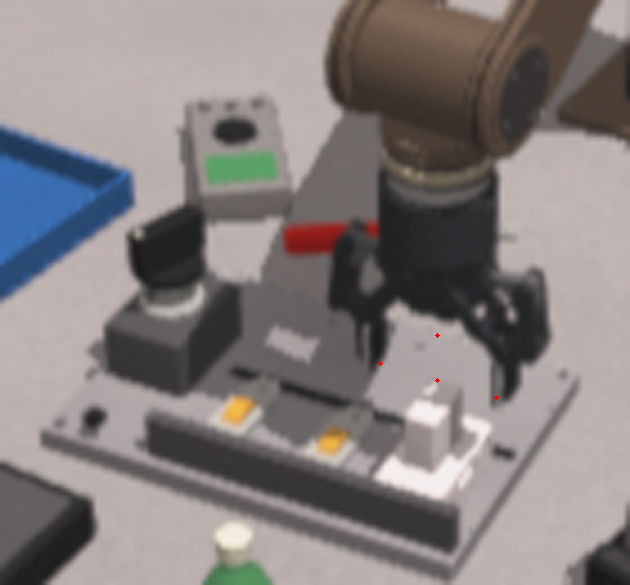

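```bash
python3 -m crank '[[0.01,0.01,0.13,0,0,0,1],[0.03,0.02,0.26,0,0,0,1],[0.03,0.02,0.26,0,0,0,0.6],[0.03,0.02,0.26,0,0,0,0.3]]' 40; python3 - <<'E'
from h import *
s=st(); print(s["wrist_torque"])
p=cam("scene"); im=p["pixels"][130:260,160:300,::-1]; cv2.imwrite("pics/g1.png",cv2.resize(im,None,fx=4.5,fy=4.5,interpolation=cv2.INTER_CUBIC))
E
```

```text
time: 5.0
eef_pos: [0.6202, 0.0746, 0.0645]
tcp_rot: [-0.037, 0.999, -0.0, 0.001]
contact_force: [0.7, 0.7, 0.9]
opening: 0.69
t 5.0 pos [0.6202 0.0746 0.0645] rot [[-0.997, -0.074, 0.002], [-0.074, 0.997, -0.0], [-0.002, -0.0, -1.0]] F [0.7 0.7 0.9] op 0.69 q [-0.04  0.36  1.81 -0.    0.97 -1.69]
[-0.00548974  0.01644575 -0.01229755]
```

View pics/g1.png

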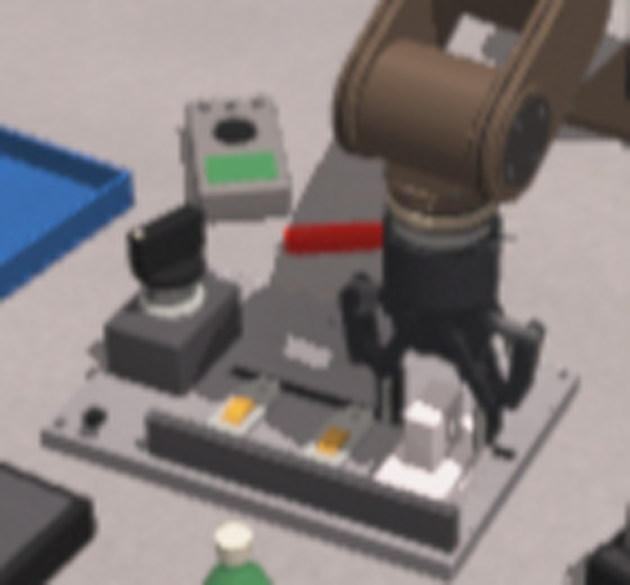

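```bash
python3 -m crank '[[0,0,0.03,0,0,0,0.4],[0,0,0.03,0,0,0,0.2],[0,0,0.03,0,0,0,0.0],[0,0,0.03,0,0,0,0.0],[0,0,0.03,0,0,0,0.0]]' 50; python3 -c "
from h import *
s=st(); print(s['wrist_torque'])"
```

```text
time: 5.55
eef_pos: [0.6204, 0.0733, 0.0593]
tcp_rot: [-0.037, 0.999, -0.001, 0.001]
contact_force: [0.2, -5.6, 5.9]
opening: 0.276
t 5.55 pos [0.6204 0.0733 0.0593] rot [[-0.997, -0.074, 0.002], [-0.074, 0.997, -0.001], [-0.002, -0.002, -1.0]] F [ 0.2 -5.6  5.9] op 0.276 q [-0.04  0.37  1.81 -0.    0.96 -1.69]
[-0.86310813  0.03272918  0.0085297 ]
```

```bash
python3 -m crank '[[0,-0.01,-0.005,0,0,0,0],[0.05,-0.01,-0.005,0,0,0,0],[0.12,-0.01,-0.005,0,0,0,0],[0.2,-0.01,-0.005,0,0,0,0],[0.3,-0.01,-0.005,0,0,0,0]]' 60; python3 -c "
from h import *
s=st(); print(s['wrist_torque'])"
```

```text
time: 6.05
eef_pos: [0.5744, 0.0697, 0.0592]
tcp_rot: [-0.037, 0.999, 0.0, 0.001]
contact_force: [1.5, -0.7, 3.5]
opening: 0.275
t 6.05 pos [0.5744 0.0697 0.0592] rot [[-0.997, -0.073, 0.002], [-0.073, 0.997, 0.001], [-0.002, 0.0, -1.0]] F [ 1.5 -0.7  3.5] op 0.275 q [-0.05  0.28  1.93  0.    0.93 -1.7 ]
[-0.11347105 -0.4482579  -0.00865625]
```

```bash
python3 -m crank '[[0.15,0,-0.003,0,0,0,0],[0.3,0,-0.003,0,0,0,0],[0.45,0,-0.003,0,0,0,0],[0.5,0,-0.003,0,0,0,0],[0.5,0,-0.003,0,0,0,0]]' && python3 -c "
from h import *
s=st(); 
for n in ('scene','top'):
    p=cam(n); cv2.imwrite(f'pics/s1{n}.png',cv2.resize(p['pixels'][100:270,150:330,::-1],None,fx=4,fy=4,interpolation=cv2.INTER_CUBIC))
"
```

```text
time: 6.55
eef_pos: [0.4972, 0.0645, 0.0593]
tcp_rot: [-0.037, 0.999, 0.001, -0.002]
contact_force: [-4.0, 0.0, 8.5]
opening: 0.272
t 6.55 pos [0.4972 0.0645 0.0593] rot [[-0.997, -0.074, -0.004], [-0.074, 0.997, 0.001], [0.004, 0.001, -1.0]] F [-4.   0.   8.5] op 0.272 q [-0.07  0.13  2.11  0.    0.91 -1.72]
```

View pics/s1scene.png

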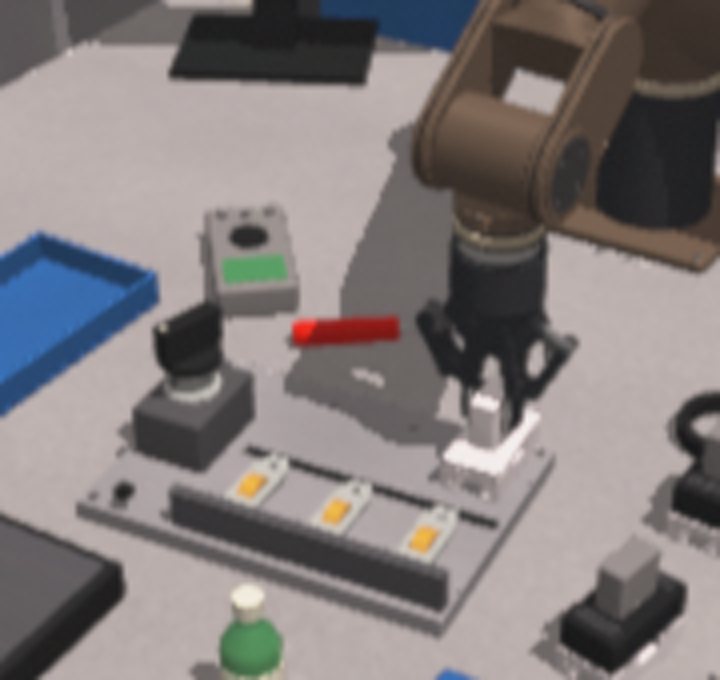

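```bash
python3 -m crank '[[0,0,-0.3,0,0,0,0],[0,0,-0.6,0,0,0,0],[0,0,-1,0,0,0,0],[0,0,-1,0,0,0,0]]' && python3 - <<'E'
from h import *
import subprocess
pt,ps=cam("top"),cam("scene")
for l in["tray"]:
    a=[finder.pinpoint(l,p)[0] for p in(ps,pt)]; print(a, tri(ps,a[0]["location"],pt,a[1]["location"]), at_z(pt,*a[1]["location"],0.0))
    m=finder.masks_of(l,pt)[0]; print(m["confidence"],m["extent"],cv2.minAreaRect(cv2.findNonZero(m["pixels"].astype(np.uint8))))
    r=cv2.minAreaRect(cv2.findNonZero(m["pixels"].astype(np.uint8)))
    print(at_z(pt,r[0][1],r[0][0],.035))
save(ps,"s2");save(pt,"t2")
E
python3 go.py 0.517 -0.424 0.21 -2
```

```text
time: 7.05
eef_pos: [0.5011, 0.0642, 0.2138]
tcp_rot: [-0.037, 0.999, -0.0, 0.003]
contact_force: [0.5, 0.8, -1.1]
opening: 0.27
[{'location': [180.2, 154.8], 'confidence': 0.92}, {'location': [175.8, 373.8], 'confidence': 0.79}] (array([ 0.51369891, -0.42377521,  0.00482238]), np.float64(0.004527298760463933)) [ 0.5128229  -0.42314181  0.        ]
0.76 [350.8, 135.6, 405.2, 210.6] ((374.6031494140625, 172.85018920898438), (51.33732986450195, 72.10929870605469), 3.5763344764709473)
[ 0.51920449 -0.4161184   0.035     ]
t 7.3 pos [0.4971 0.0641 0.205 ] rot [[-0.997, -0.074, -0.008], [-0.074, 0.997, 0.001], [0.008, 0.001, -1.0]] F [ 0.5 -0.4 -3.4] op 0.274 q [-0.07 -0.07  2.02  0.    1.21 -1.72]
shift [ 0.108 -3.255 -0.037] calls 4 per-call [ 0.027 -0.814 -0.009] rows/call 2.44282736834174 turn [ 0.001 -0.005  0.069] rows 0.7277827734775497
```

View pics/s2.png

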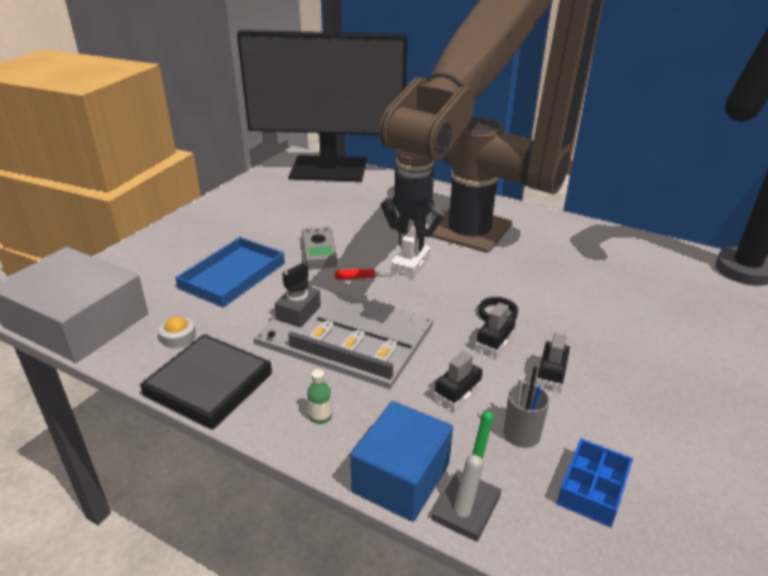

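Fz is −3.4 N, so the dummy is held (visible at about (408,258)) and all three rails are free. Next I carry it to the tray.

```bash
python3 -m crank '[[0.01,-0.27,0,0,0,0,0],[0.02,-0.54,0,0,0,0,0],[0.03,-0.82,-0.01,0,0,0,0]]' && python3 -m crank '[[0.01,-0.3,0,0,0,0,0],[0.02,-0.6,0,0,0,0,0],[0.03,-0.9,-0.01,0,0,0,0]]' && python3 -m crank '[[0.01,-0.3,0,0,0,0.03,0],[0.02,-0.6,0,0,0,0.07,0],[0.03,-0.9,-0.01,0,0,0.07,0]]'; python3 go.py 0.516 -0.422 0.21 -2
```

```text
time: 7.6
eef_pos: [0.5022, -0.0594, 0.2067]
tcp_rot: [-0.038, 0.999, 0.001, -0.003]
contact_force: [1.2, 0.4, -3.0]
opening: 0.278
time: 7.9
eef_pos: [0.5078, -0.1948, 0.208]
tcp_rot: [-0.037, 0.999, 0.002, -0.003]
contact_force: [1.4, 0.5, -3.1]
opening: 0.273
time: 8.2
eef_pos: [0.5135, -0.3295, 0.209]
tcp_rot: [0.019, 1.0, 0.003, -0.003]
contact_force: [0.6, 0.4, -3.3]
opening: 0.275
t 8.2 pos [ 0.5135 -0.3295  0.209 ] rot [[-0.999, 0.038, -0.006], [0.038, 0.999, 0.006], [0.006, 0.005, -1.0]] F [ 0.6  0.4 -3.3] op 0.275 q [-0.74  0.17  1.76  0.    1.22 -2.27]
shift [-0.04  -0.615 -0.01 ] calls 1 per-call [-0.04  -0.615 -0.01 ] rows/call 1.8499037143383124 turn [ 0.003 -0.004 -0.002] rows 0.056600842310592224
```

```bash
python3 -m crank '[[-0.02,-0.3,0,0,0,0,0],[-0.04,-0.61,0,0,0,0,0],[-0.04,-0.61,0.3,0,0,0,0],[-0.04,-0.61,0.6,0,0,0,0],[-0.04,-0.61,0.8,0,0,0,0],[-0.04,-0.61,0.8,0,0,0,0]]' ; python3 go.py 0.516 -0.422 0.046 -2; python3 - <<'E'
from h import *
for n in ('scene','top'):
    p=cam(n); save(p,"tr_"+n)
E
```

```text
time: 8.8
eef_pos: [0.5128, -0.4155, 0.0824]
tcp_rot: [0.018, 1.0, 0.008, -0.007]
contact_force: [-0.4, 1.3, -3.2]
opening: 0.272
t 8.8 pos [ 0.5128 -0.4155  0.0824] rot [[-0.999, 0.037, -0.014], [0.037, 0.999, 0.015], [0.014, 0.015, -1.0]] F [-0.4  1.3 -3.2] op 0.272 q [-0.83  0.41  1.7   0.    1.05 -2.37]
shift [-0.027 -0.046  0.242] calls 1 per-call [-0.027 -0.046  0.242] rows/call 0.7425976741765034 turn [ 0.01  -0.009 -0.001] rows 0.13938508191658985
```

View pics/tr_scene.png

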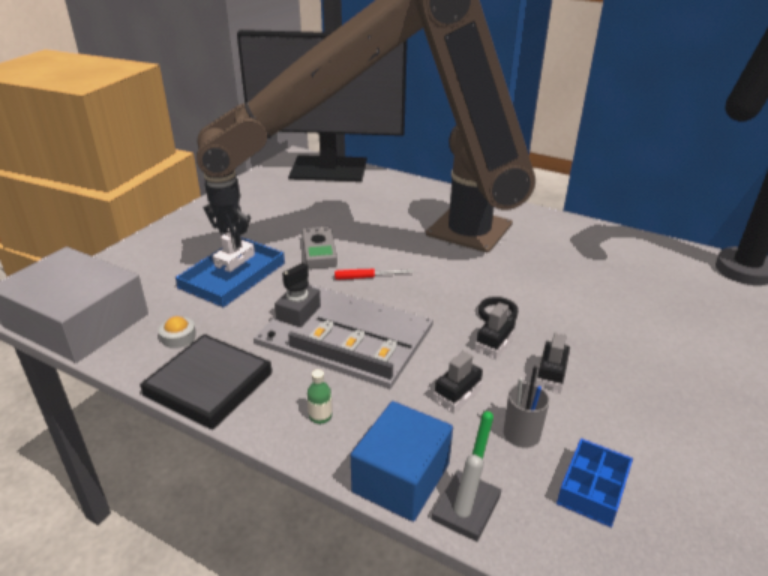

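```bash
python3 -m crank '[[-0.02,-0.03,0.12,0,0,0,0],[-0.02,-0.03,0.22,0,0,0,0],[-0.02,-0.03,0.245,0,0,0,0],[-0.02,-0.03,0.245,0,0,0,0]]'; python3 -c "
from h import *
st()"
```

```text
time: 9.3
eef_pos: [0.5205, -0.4248, 0.0566]
tcp_rot: [0.018, 1.0, 0.001, -0.0]
contact_force: [0.0, 0.3, -2.7]
opening: 0.274
t 9.3 pos [ 0.5205 -0.4248  0.0566] rot [[-0.999, 0.036, -0.001], [0.036, 0.999, 0.001], [0.001, 0.001, -1.0]] F [ 0.   0.3 -2.7] op 0.274 q [-0.84  0.46  1.69 -0.    0.99 -2.37]
```

```bash
python3 -m crank '[[0,0,0.05,0,0,0,0],[0,0,0.075,0,0,0,0],[0,0,0.075,0,0,0,0]]'
```

```text
time: 9.6
eef_pos: [0.5205, -0.425, 0.0451]
tcp_rot: [0.018, 1.0, 0.0, -0.0]
contact_force: [0.1, 0.2, -3.4]
opening: 0.276
```

```bash
python3 -m crank '[[0,0,0.01,0,0,0,0.1],[0,0,0.01,0,0,0,0.5],[0,0,0.01,0,0,0,0.8],[0,0,-0.2,0,0,0,0.8],[0,0,-0.5,0,0,0,0.8],[0,0,-0.95,0,0,0,0.8]]'; python3 - <<'E'
from h import *
st()
for n in ('scene','top'):
    p=cam(n); save(p,"tr2_"+n)
E
```

```text
time: 10.2
eef_pos: [0.5204, -0.425, 0.1715]
tcp_rot: [0.018, 1.0, 0.001, -0.001]
contact_force: [0.7, 0.3, 1.1]
opening: 0.802
t 10.2 pos [ 0.5204 -0.425   0.1715] rot [[-0.999, 0.036, -0.001], [0.036, 0.999, 0.001], [0.001, 0.001, -1.0]] F [0.7 0.3 1.1] op 0.802 q [-0.84  0.33  1.63  0.    1.18 -2.37]
```

View pics/tr2_scene.png

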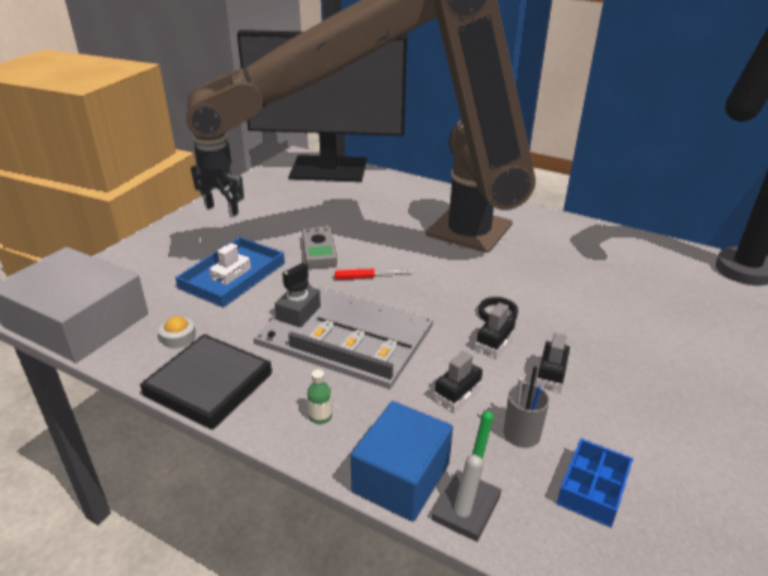

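View pics/tr2_top.png

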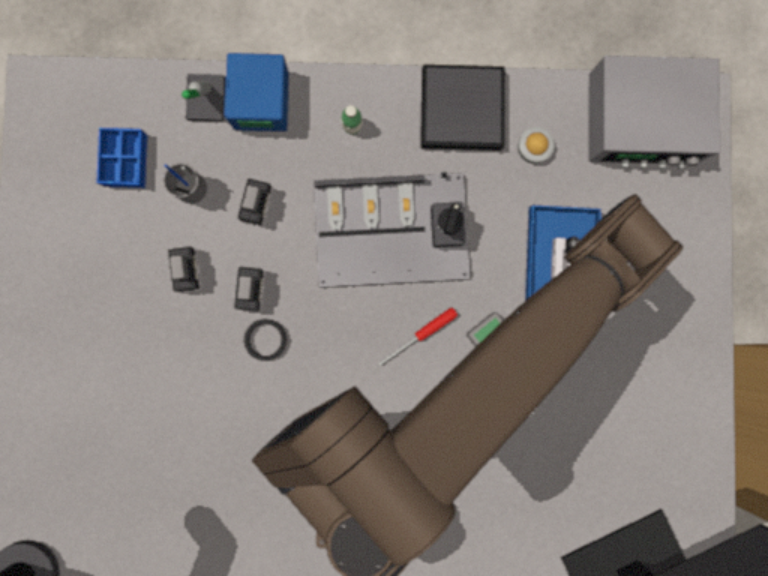

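```bash
python3 - <<'E'
from fit import *
s=st(); ps=cam("scene"); pt=cam("top")
m=finder.masks_of("dummy0",ps)
for d in m[:3]: print(d["confidence"],d["extent"],d["pixels"].sum())
f=fitmask([(ps,m[0]["pixels"])],DUM,[.52,-.425,-.036],z=.005); print(f)
overlay(ps,[(DUM,*f[0],.005),],"dtray",(110,140,210,210),7)
x0,y0=110,140
im=cv2.imread("pics/dtray.png")
overlay(ps,[(DUM,.5205,-.425,-.036,.005),],"dtray2",(110,140,210,210),7)
for l in("module0",):
    T=finder.masks_of(l,pt);Sc=finder.masks_of(l,ps)
    for t in [d for d in T if d["confidence"]>.4]:
        mm=t["pixels"]; r,c=np.argwhere(mm).mean(0); print("top",t["confidence"],at_z(pt,r,c,.045))
    for t in [d for d in Sc if d["confidence"]>.4]:
        mm=t["pixels"]; r,c=np.argwhere(mm).mean(0); print("sc",t["confidence"],at_z(ps,r,c,.045))
im=pt["pixels"][105:200,200:325,::-1]; cv2.imwrite("pics/dz2.png",cv2.resize(im,None,fx=6,fy=6,interpolation=cv2.INTER_CUBIC))
im=ps["pixels"][165:260,160:300,::-1]; cv2.imwrite("pics/dz2s.png",cv2.resize(im,None,fx=5.5,fy=5.5,interpolation=cv2.INTER_CUBIC))
E
```

```text
t 10.3 pos [ 0.5248 -0.4296  0.1826] rot [[-0.999, 0.036, 0.013], [0.036, 0.999, -0.015], [-0.014, -0.014, -1.0]] F [ 0.  -0.1  1.2] op 0.798 q [-0.84  0.32  1.62  0.    1.18 -2.37]
0.75 [139.9, 161.4, 168.2, 191.7] 449
0.23 [222.7, 182.8, 272.2, 187.2] 213
(array([ 0.52616908, -0.42098786,  0.0238573 ]), np.float64(0.07351209941138004))
top 0.74 [0.62606159 0.23701383 0.045     ]
top 0.65 [0.44091521 0.24311316 0.045     ]
top 0.65 [0.48099523 0.37956934 0.045     ]
sc 0.86 [0.46311282 0.25348433 0.045     ]
sc 0.83 [0.49670248 0.38838633 0.045     ]
```

View pics/dtray2.png

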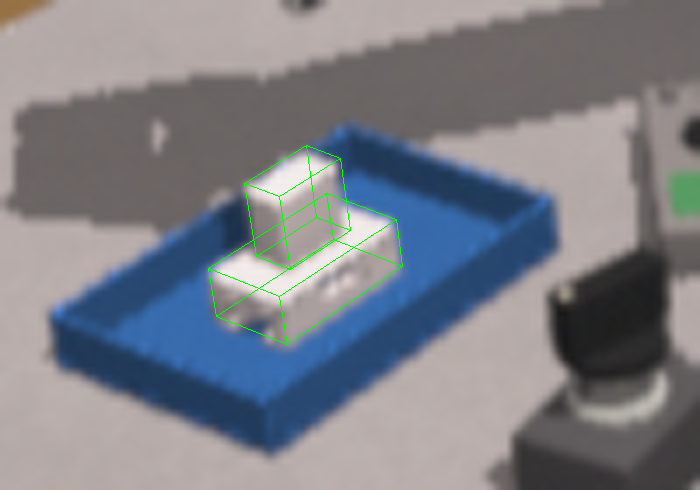

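View pics/dtray.png

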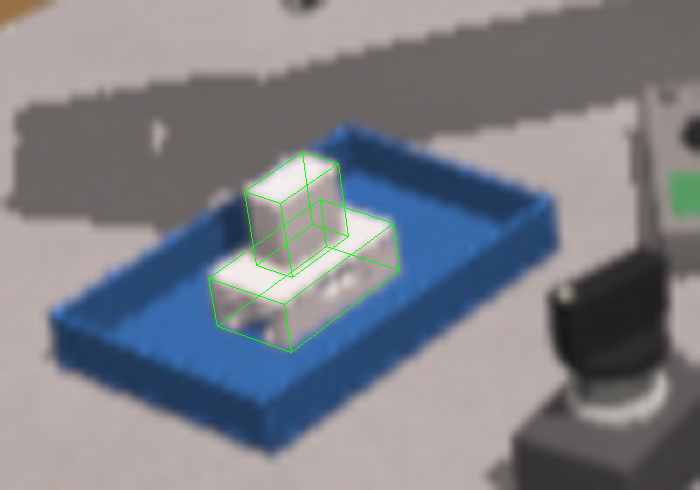

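View pics/dz2s.png

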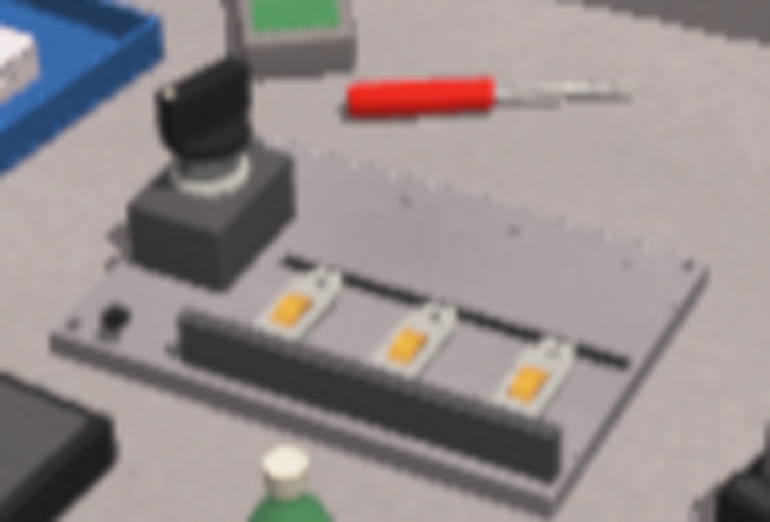

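```bash
python3 go.py 0.445 0.246 0.17 -3.6
```

```text
t 10.55 pos [ 0.5202 -0.4247  0.1691] rot [[-0.999, 0.036, -0.002], [0.036, 0.999, 0.002], [0.002, 0.002, -1.0]] F [-0.1  0.4  0.4] op 0.801 q [-0.84  0.33  1.64 -0.    1.18 -2.37]
shift [6.63e-01 4.45e+00 4.00e-03] calls 5 per-call [0.133 0.89  0.001] rows/call 2.6995358836145504 turn [ 0.001 -0.001  0.017] rows 0.17849871420672214
```

```bash
python3 -m crank '[[0.04,0.3,-0.1,0,0,0,0.8],[0.09,0.6,-0.2,0,0,0,0.8],[0.13,0.9,-0.2,0,0,0,0.8]]' && python3 -m crank '[[0.04,0.3,0,0,0,0,0.8],[0.09,0.6,0,0,0,0,0.8],[0.13,0.9,0,0,0,0.01,0.8]]' &&  python3 -m crank '[[0.04,0.3,0,0,0,0,0.8],[0.09,0.6,0,0,0,0,0.8],[0.13,0.9,0,0,0,0.01,0.8]]' && python3 -m crank '[[0.04,0.3,0,0,0,0,0.8],[0.09,0.6,0,0,0,0,0.8],[0.13,0.9,0.1,0,0,0,0.8]]'; python3 go.py 0.445 0.246 0.13 -3.6
```

```text
time: 10.85
eef_pos: [0.5061, -0.2889, 0.2008]
tcp_rot: [0.019, 1.0, -0.0, 0.0]
contact_force: [0.1, 0.6, 1.6]
opening: 0.801
time: 11.15
eef_pos: [0.4902, -0.152, 0.1987]
tcp_rot: [0.026, 1.0, 0.001, -0.002]
contact_force: [1.8, 1.0, 0.7]
opening: 0.8
time: 11.45
eef_pos: [0.4776, -0.0164, 0.1989]
tcp_rot: [0.034, 0.999, 0.0, -0.002]
contact_force: [0.1, 0.5, -0.7]
opening: 0.796
time: 11.75
eef_pos: [0.4689, 0.1195, 0.1861]
tcp_rot: [0.034, 0.999, 0.0, 0.001]
contact_force: [0.8, -0.8, -0.2]
opening: 0.8
t 11.75 pos [0.4689 0.1195 0.1861] rot [[-0.998, 0.068, 0.002], [0.068, 0.998, 0.0], [-0.002, 0.0, -1.0]] F [ 0.8 -0.8 -0.2] op 0.8 q [ 0.04 -0.1   2.08 -0.    1.16 -1.46]
shift [0.217 0.83  0.374] calls 1 per-call [0.217 0.83  0.374] rows/call 2.8083323969932215 turn [ 0.     0.001 -0.003] rows 0.035668708497188464
```

```bash
python3 -m crank '[[0.07,0.28,0.1,0,0,0,1],[0.14,0.56,0.2,0,0,0,1],[0.21,0.82,0.37,0,0,0,1],[0.21,0.82,0.37,0,0,0,1],[0.21,0.82,0.37,0,0,0,1]]';  python3 - <<'E'
from fit import *
s=st(); p=cam("scene")
Rm=R.from_quat(s["tcp_rot"]).as_matrix(); t=np.array(s["eef_pos"])
x0,y0,x1,y1=270,150,400,270; f=5
im=cv2.resize(p["pixels"][y0:y1,x0:x1,::-1],None,fx=f,fy=f,interpolation=cv2.INTER_CUBIC)
for X in (t+Rm@[0,0,-.013],t+Rm@[0,.0425,-.013],t+Rm@[0,-.0425,-.013],[t[0],t[1],.096]):
    q=(proj(p,X)[0]-[x0,y0]+.5)*f; cv2.circle(im,tuple(q.astype(int).tolist()),2,(0,0,255),-1)
cv2.imwrite("pics/gB.png",im)
E
```

```text
time: 12.25
eef_pos: [0.4439, 0.2428, 0.1279]
tcp_rot: [0.033, 0.999, -0.001, -0.002]
contact_force: [-0.3, -0.6, 0.5]
opening: 1.002
t 12.25 pos [0.4439 0.2428 0.1279] rot [[-0.998, 0.065, -0.004], [0.065, 0.998, -0.002], [0.004, -0.002, -1.0]] F [-0.3 -0.6  0.5] op 1.002 q [ 0.3   0.03  2.07 -0.    1.05 -1.21]
```

View pics/gB.png

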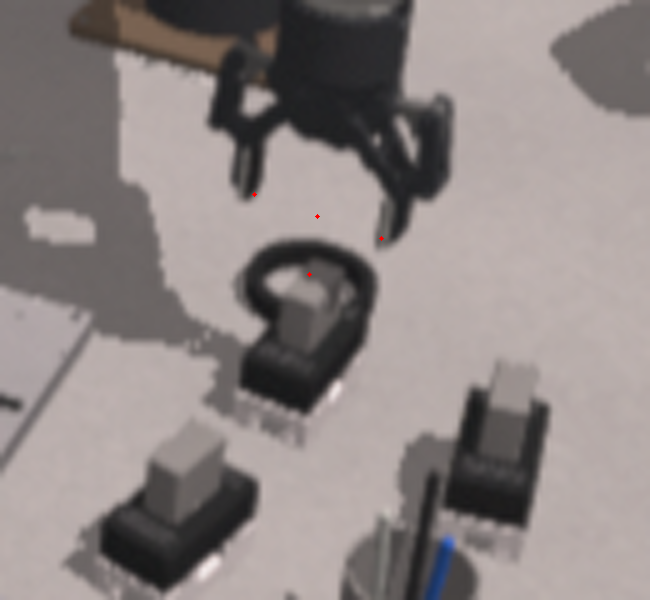

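```bash
python3 -m crank '[[-0.035,0.035,0.15,0,0,0,1],[-0.035,0.035,0.3,0,0,0,1],[-0.035,0.035,0.42,0,0,0,1],[-0.035,0.035,0.42,0,0,0,1]]';  python3 - <<'E'
from fit import *
s=st(); p=cam("scene")
x0,y0,x1,y1=270,150,400,270; f=5
im=cv2.resize(p["pixels"][y0:y1,x0:x1,::-1],None,fx=f,fy=f,interpolation=cv2.INTER_CUBIC)
cv2.imwrite("pics/gB2.png",im)
E
```

```text
time: 12.7
eef_pos: [0.4502, 0.2455, 0.0652]
tcp_rot: [0.035, 0.999, -0.001, -0.002]
contact_force: [0.1, -1.0, -0.3]
opening: 0.995
t 12.7 pos [0.4502 0.2455 0.0652] rot [[-0.998, 0.07, -0.004], [0.07, 0.998, -0.002], [0.004, -0.002, -1.0]] F [ 0.1 -1.  -0.3] op 0.995 q [ 0.3   0.14  2.08 -0.    0.92 -1.2 ]
```

View pics/gB2.png

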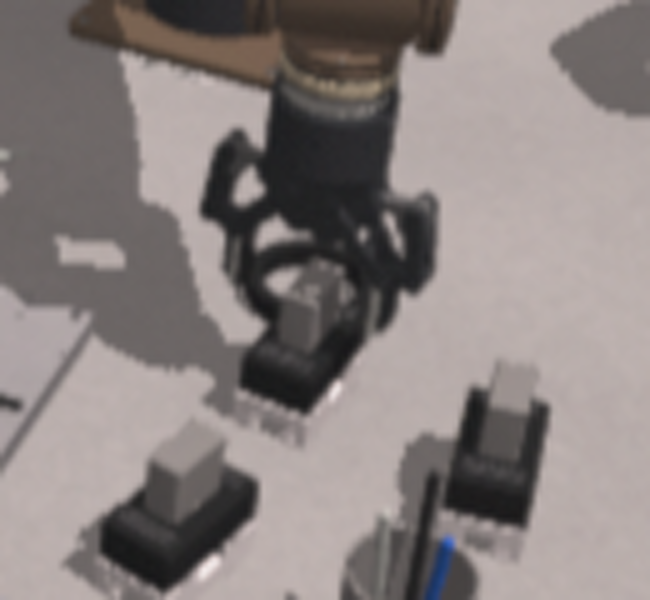

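```bash
python3 -m crank '[[0.035,0.01,0.03,0,0,0,0.7],[0.035,0.01,0.03,0,0,0,0.4],[0.035,0.01,0.03,0,0,0,0.0],[0.035,0.01,0.03,0,0,0,0.0],[0.035,0.01,0.03,0,0,0,0.0],[0.035,0.01,0.03,0,0,0,0.0]]' 60; python3 -m crank '[[0,0,-0.2,0,0,0,0],[0,0,-0.5,0,0,0,0],[0,0,-0.85,0,0,0,0],[0,0,-0.85,0,0,0,0]]'; python3 - <<'E'
from fit import *
s=st(); p=cam("scene"); save(p,"liftB")
E
```

```text
time: 13.35
eef_pos: [0.4466, 0.2493, 0.0634]
tcp_rot: [0.034, 0.999, -0.0, 0.0]
contact_force: [-1.5, -1.8, 3.8]
opening: 0.272
time: 13.75
eef_pos: [0.45, 0.2508, 0.1973]
tcp_rot: [0.034, 0.999, 0.002, 0.006]
contact_force: [1.9, 0.2, -2.6]
opening: 0.269
t 13.75 pos [0.45   0.2508 0.1973] rot [[-0.998, 0.067, 0.013], [0.067, 0.998, 0.005], [-0.013, 0.005, -1.0]] F [ 1.9  0.2 -2.6] op 0.269 q [ 0.31 -0.05  2.01  0.    1.17 -1.19]
```

View pics/liftB.png

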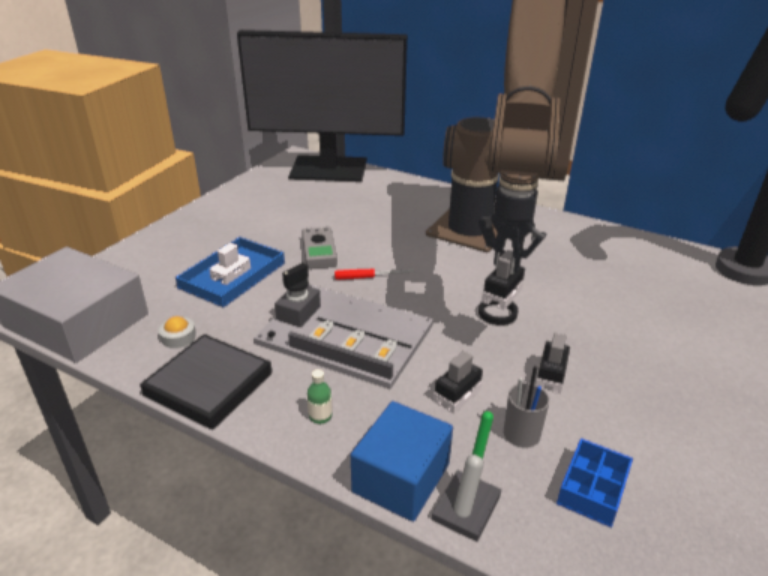

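```bash
python3 go.py 0.5165 -0.0875 0.17 4.2
```

```text
t 13.8 pos [0.4482 0.2501 0.194 ] rot [[-0.998, 0.067, 0.008], [0.067, 0.998, 0.003], [-0.007, 0.003, -1.0]] F [-0.1  0.5 -4.8] op 0.274 q [ 0.31 -0.04  2.01  0.    1.17 -1.19]
shift [-0.605 -2.216  0.157] calls 3 per-call [-0.202 -0.739  0.052] rows/call 2.302010395342394 turn [ 0.002  0.005 -0.09 ] rows 0.9406246200171604
```

```bash
python3 -m crank '[[-0.07,-0.27,0,0,0,-0.03,0],[-0.14,-0.54,0,0,0,-0.06,0],[-0.22,-0.8,0,0,0,-0.09,0]]' && python3 -m crank '[[-0.05,-0.27,0,0,0,0,0],[-0.1,-0.54,0,0,0,0,0],[-0.1,-0.8,0,0,0,0,0],[-0.1,-0.8,0,0,0,0,0]]';python3 go.py 0.5165 -0.0875 0.10 4.2
```

```text
time: 14.1
eef_pos: [0.4685, 0.1262, 0.1864]
tcp_rot: [-0.039, 0.999, -0.0, -0.003]
contact_force: [1.6, 0.6, -4.8]
opening: 0.275
time: 14.5
eef_pos: [0.4933, 0.0051, 0.1867]
tcp_rot: [-0.034, 0.999, -0.0, -0.003]
contact_force: [0.4, 0.4, -4.3]
opening: 0.271
t 14.5 pos [0.4933 0.0051 0.1867] rot [[-0.998, -0.069, -0.006], [-0.069, 0.998, -0.001], [0.006, -0.0, -1.0]] F [ 0.4  0.4 -4.3] op 0.271 q [-0.19 -0.07  2.05 -0.    1.17 -1.83]
shift [-0.115 -0.626  0.577] calls 1 per-call [-0.115 -0.626  0.577] rows/call 2.5787467917981526 turn [-0.    -0.004 -0.003] rows 0.050321271363835365
```

```bash
python3 -m crank '[[-0.05,-0.32,0.1,0,0,0,0],[-0.11,-0.62,0.2,0,0,0,0],[-0.11,-0.62,0.45,0,0,0,0],[-0.11,-0.62,0.57,0,0,0,0],[-0.11,-0.62,0.57,0,0,0,0]]';python3 go.py 0.5165 -0.0875 0.085 4.2; python3 - <<'E'
from h import *
for n in ('scene','top'):
    p=cam(n); cv2.imwrite(f'pics/apB{n}.png',cv2.resize(p['pixels'][100:270,150:330,::-1],None,fx=4,fy=4,interpolation=cv2.INTER_CUBIC))
E
```

```text
time: 15.0
eef_pos: [0.513, -0.0808, 0.0979]
tcp_rot: [-0.037, 0.999, 0.003, -0.007]
contact_force: [-0.9, 0.5, -5.0]
opening: 0.269
t 15.0 pos [ 0.513  -0.0808  0.0979] rot [[-0.997, -0.073, -0.013], [-0.073, 0.997, 0.005], [0.013, 0.006, -1.0]] F [-0.9  0.5 -5. ] op 0.269 q [-0.35  0.11  2.05  0.    1.   -2.  ]
shift [-0.021 -0.047  0.086] calls 1 per-call [-0.021 -0.047  0.086] rows/call 0.29959188645590695 turn [ 0.004 -0.008 -0.   ] rows 0.0957562051199684
```

View pics/apBscene.png

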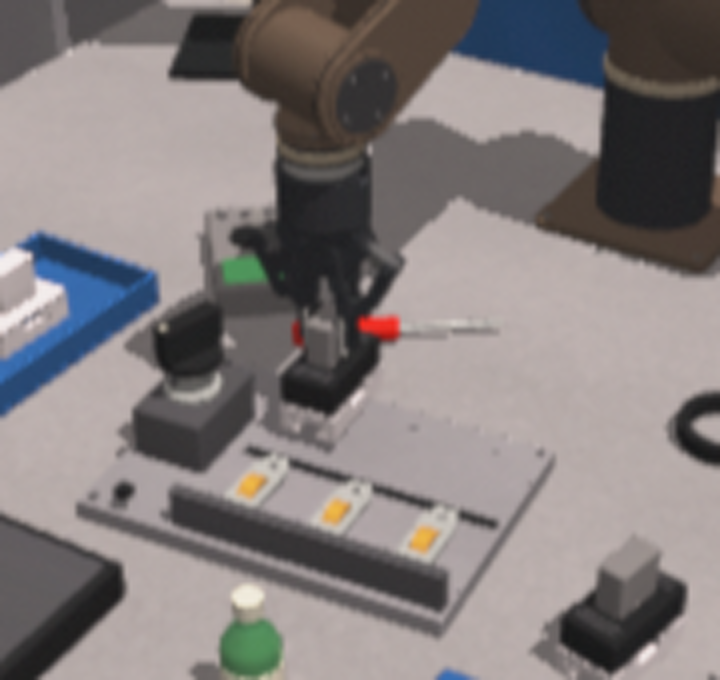

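```bash
python3 -m crank '[[0,0,0,0,0,0,0],[0,0,0,0,0,0,0]]';python3 go.py 0.5165 -0.0875 0.085 4.2
```

```text
time: 15.3
eef_pos: [0.5191, -0.0826, 0.1062]
tcp_rot: [-0.037, 0.999, -0.001, 0.001]
contact_force: [0.8, -0.0, -4.1]
opening: 0.268
t 15.3 pos [ 0.5191 -0.0826  0.1062] rot [[-0.997, -0.074, 0.003], [-0.074, 0.997, -0.001], [-0.003, -0.001, -1.0]] F [ 0.8 -0.  -4.1] op 0.268 q [-0.35  0.1   2.04  0.    1.   -2.  ]
shift [ 0.02  -0.031  0.141] calls 1 per-call [ 0.02  -0.031  0.141] rows/call 0.4374834084563809 turn [-0.001  0.002  0.001] rows 0.020620148456832126
```

```bash
python3 -m crank '[[0,-0.028,0.08,0,0,0,0],[0,-0.028,0.139,0,0,0,0],[0,-0.028,0.139,0,0,0,0],[0,-0.028,0.139,0,0,0,0]]';python3 go.py 0.5191 -0.0868 0.0844 4.2
```

```text
time: 15.7
eef_pos: [0.518, -0.0869, 0.0833]
tcp_rot: [-0.037, 0.999, 0.0, -0.0]
contact_force: [-0.1, -0.1, -5.4]
opening: 0.27
t 15.7 pos [ 0.518  -0.0869  0.0833] rot [[-0.997, -0.073, -0.001], [-0.073, 0.997, 0.001], [0.001, 0.001, -1.0]] F [-0.1 -0.1 -5.4] op 0.27 q [-0.36  0.14  2.05  0.    0.96 -2.  ]
shift [-0.007 -0.    -0.007] calls 1 per-call [-0.007 -0.    -0.007] rows/call 0.031014214646388667 turn [ 0.    -0.001  0.   ] rows 0.007630151328014306
```

```bash
python3 -m crank '[[-0.08,0,0,0,0,0,0],[-0.16,0,0,0,0,0,0],[-0.24,0,0,0,0,0,0],[-0.32,0,0,0,0,0,0],[-0.4,0,0,0,0,0,0],[-0.4,0,0,0,0,0,0]]'; python3 -m crank '[[-0.06,0,0,0,0,0,0],[-0.12,0,0,0,0,0,0],[-0.12,0,0,0,0,0,0]]'
```

```text
time: 16.3
eef_pos: [0.5803, -0.0826, 0.0843]
tcp_rot: [-0.037, 0.999, -0.0, 0.001]
contact_force: [-0.9, 0.3, -1.4]
opening: 0.27
time: 16.6
eef_pos: [0.5983, -0.0813, 0.0849]
tcp_rot: [-0.037, 0.999, -0.0, 0.002]
contact_force: [1.6, 0.4, -1.1]
opening: 0.269
```

```bash
python3 -m crank '[[-0.05,0,0,0,0,0,0],[-0.1,0,0,0,0,0,0],[-0.1,0,0,0,0,0,0]]'; python3 -m crank '[[-0.03,0,0,0,0,0,0],[-0.06,0,0,0,0,0,0],[-0.06,0,0,0,0,0,0]]';python3 - <<'E'
from h import *
st()
for n in ('scene','top'):
    p=cam(n); cv2.imwrite(f'pics/slB{n}.png',cv2.resize(p['pixels'][100:270,150:330,::-1],None,fx=4,fy=4,interpolation=cv2.INTER_CUBIC))
E
```

```text
time: 16.9
eef_pos: [0.6126, -0.0802, 0.0844]
tcp_rot: [-0.037, 0.999, -0.0, 0.001]
contact_force: [1.6, -0.0, -1.8]
opening: 0.271
time: 17.2
eef_pos: [0.6207, -0.0795, 0.084]
tcp_rot: [-0.037, 0.999, -0.0, 0.001]
contact_force: [0.2, -0.6, -1.9]
opening: 0.271
t 17.2 pos [ 0.6207 -0.0795  0.084 ] rot [[-0.997, -0.074, 0.001], [-0.074, 0.997, -0.0], [-0.001, -0.0, -1.0]] F [ 0.2 -0.6 -1.9] op 0.271 q [-0.29  0.34  1.8   0.    1.   -1.93]
```

View pics/slBscene.png

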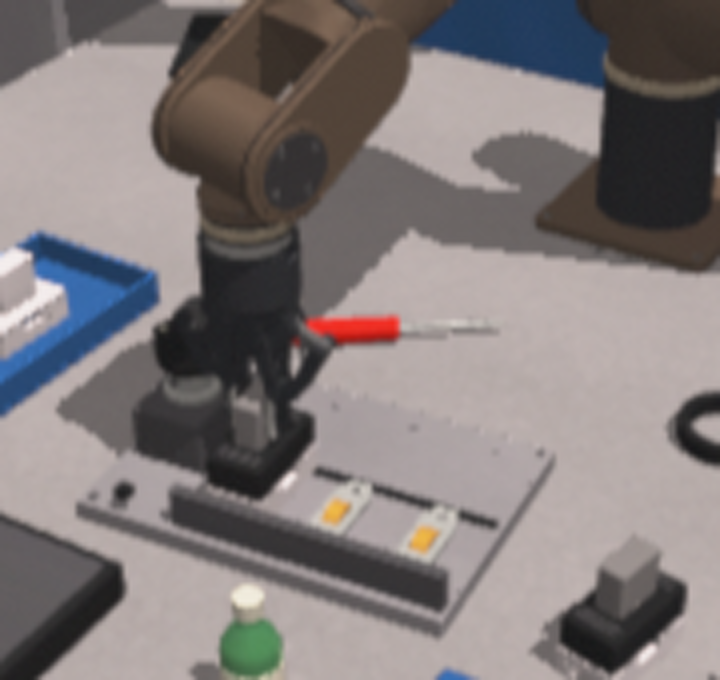

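```bash
for i in 1 ; do python3 -m crank '[[-0.02,0,0,0,0,0,0],[-0.04,0,0,0,0,0,0],[-0.04,0,0,0,0,0,0]]'; python3 -m crank '[[-0.01,0,0,0,0,0,0],[-0.02,0,0,0,0,0,0],[-0.02,0,0,0,0,0,0]]'; python3 -m crank '[[-0.01,0,0,0,0,0,0],[-0.02,0,0,0,0,0,0],[-0.02,0,0,0,0,0,0]]'; done
```

```text
time: 17.6
eef_pos: [0.6267, -0.079, 0.0839]
tcp_rot: [-0.037, 0.999, -0.0, 0.001]
contact_force: [0.9, 0.1, -1.6]
opening: 0.272
time: 17.9
eef_pos: [0.6294, -0.0788, 0.0838]
tcp_rot: [-0.037, 0.999, -0.0, 0.0]
contact_force: [1.2, -0.9, -2.4]
opening: 0.267
time: 18.2
eef_pos: [0.632, -0.0785, 0.0835]
tcp_rot: [-0.037, 0.999, 0.0, -0.0]
contact_force: [0.7, -0.6, -3.5]
opening: 0.274
```

```bash
python3 -m crank '[[-0.01,0,0,0,0,0,0],[-0.02,0,0,0,0,0,0],[-0.02,0,0,0,0,0,0]]'; python3 -m crank '[[-0.01,0,0,0,0,0,0],[-0.015,0,0,0,0,0,0],[-0.015,0,0,0,0,0,0]]';python3 -m crank '[[-0.01,0,0,0,0,0,0],[-0.015,0,0,0,0,0,0],[-0.015,0,0,0,0,0,0]]'
```

```text
time: 18.5
eef_pos: [0.635, -0.0783, 0.0834]
tcp_rot: [-0.037, 0.999, 0.0, -0.0]
contact_force: [0.1, -0.6, -4.2]
opening: 0.27
time: 18.8
eef_pos: [0.6357, -0.0783, 0.0836]
tcp_rot: [-0.037, 0.999, 0.0, -0.003]
contact_force: [-6.0, -0.9, -1.7]
opening: 0.271
time: 19.1
eef_pos: [0.636, -0.0783, 0.0839]
tcp_rot: [-0.038, 0.999, 0.0, -0.006]
contact_force: [-11.5, -2.7, 3.4]
opening: 0.273
```

```bash
python3 -m crank '[[-0.01,0,0,0,0,0,0],[-0.02,0,0,0,0,0,0],[-0.02,0,0,0,0,0,0]]'; python3 -m crank '[[-0.01,0,0,0,0,0,0],[-0.015,0,0,0,0,0,0],[-0.015,0,0,0,0,0,0]]'
```

```text
time: 19.4
eef_pos: [0.6364, -0.0783, 0.0842]
tcp_rot: [-0.038, 0.999, 0.0, -0.01]
contact_force: [-19.2, -2.5, 10.4]
opening: 0.272
time: 19.7
eef_pos: [0.6366, -0.0783, 0.0845]
tcp_rot: [-0.038, 0.999, 0.0, -0.013]
contact_force: [-25.4, -4.1, 15.1]
opening: 0.273
```

```bash
python3 -m crank '[[0.02,0,0,0,0,0,0],[0.04,0,0,0,0,0,0],[0.04,0,0,0,0,0,0]]'; python3 - <<'E'
from fit import *
st()
for n in ('scene','top'):
    p=cam(n); cv2.imwrite(f'pics/hB{n}.png',cv2.resize(p['pixels'][100:270,150:330,::-1],None,fx=4,fy=4,interpolation=cv2.INTER_CUBIC))
E
```

```text
time: 20.0
eef_pos: [0.6358, -0.0783, 0.0836]
tcp_rot: [-0.037, 0.999, 0.0, -0.004]
contact_force: [-9.1, -1.7, 1.5]
opening: 0.27
t 20.0 pos [ 0.6358 -0.0783  0.0836] rot [[-0.997, -0.074, -0.008], [-0.074, 0.997, 0.0], [0.008, 0.001, -1.0]] F [-9.1 -1.7  1.5] op 0.27 q [-0.28  0.37  1.76 -0.    1.02 -1.92]
```

View pics/hBscene.png

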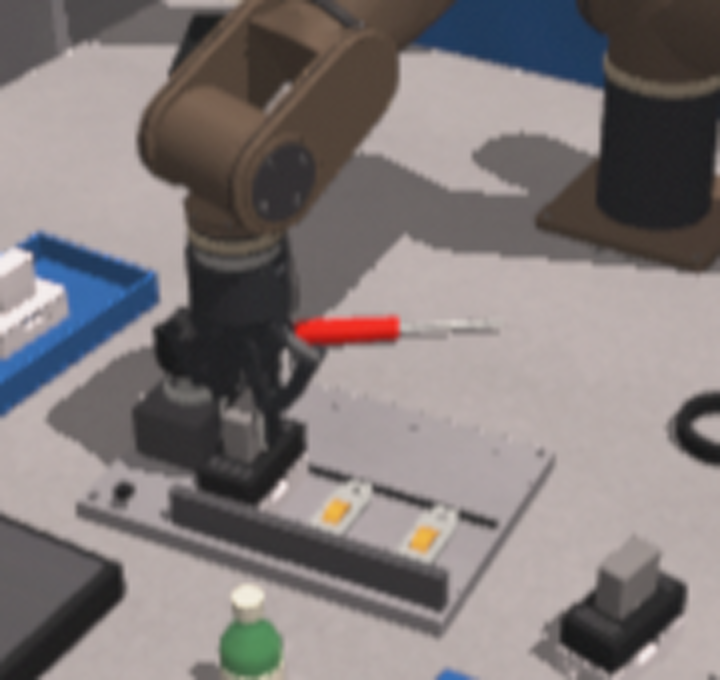

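View pics/hBtop.png

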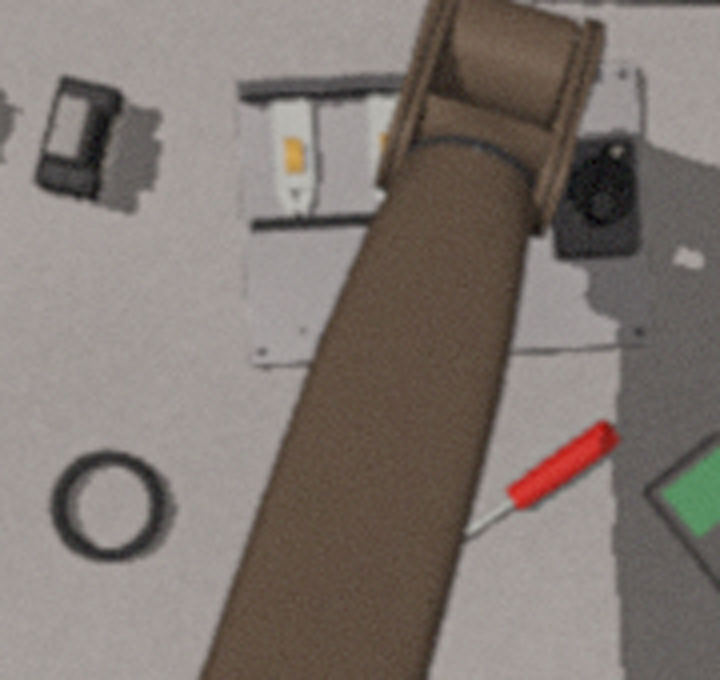

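```bash
python3 -m crank '[[0.01,0,0,0,0,0,0],[0.02,0,0,0,0,0,0],[0.02,0,0,0,0,0,0]]'; python3 -m crank '[[0.01,0,0,0,0,0,0],[0.01,0,0,0,0,0,0],[0.01,0,0,0,0,0,0]]'
```

```text
time: 20.4
eef_pos: [0.6354, -0.0783, 0.0836]
tcp_rot: [-0.037, 0.999, 0.0, -0.0]
contact_force: [-1.6, -1.7, -4.7]
opening: 0.272
time: 20.7
eef_pos: [0.6348, -0.0783, 0.084]
tcp_rot: [-0.037, 0.999, -0.0, 0.001]
contact_force: [1.1, -1.1, -4.7]
opening: 0.271
```

```bash
python3 -m crank '[[0,0,0,0,0,0,0.3],[0,0,0,0,0,0,0.5],[0,0,-0.05,0,0,0,0.5],[0,0,-0.3,0,0,0,0.5],[0,0,-0.6,0,0,0,0.5],[0,0,-0.9,0,0,0,0.5]]'; python3 go.py 0.6286 0.2419 0.2 -10.7
```

```text
time: 21.3
eef_pos: [0.6342, -0.0783, 0.2212]
tcp_rot: [-0.037, 0.999, 0.0, 0.0]
contact_force: [0.2, -0.2, -0.4]
opening: 0.497
t 21.3 pos [ 0.6342 -0.0783  0.2212] rot [[-0.997, -0.074, 0.001], [-0.074, 0.997, 0.0], [-0.001, 0.0, -1.0]] F [ 0.2 -0.2 -0.4] op 0.497 q [-0.28  0.22  1.68  0.    1.24 -1.93]
shift [-0.119  2.131  0.142] calls 3 per-call [-0.04   0.71   0.047] rows/call 2.139362718603369 turn [0.    0.    0.166] rows 1.737118569369081
```

Next is module A, at about (0.629, 0.242). I move partway and look again.

```bash
python3 -m crank '[[-0.03,0.3,0,0,0,0,0.8],[-0.05,0.6,0,0,0,0.0,1],[-0.06,0.9,0,0,0,0.08,1],[-0.06,0.9,0,0,0,0.16,1]]'; python3 - <<'E'
from fit import *
st(); P={}
for n in ('scene','top'):
    p=P[n]=cam(n); save(p,"b1"+n)
    T=[d for d in finder.masks_of("module0",p) if d["confidence"]>.4]
    for d in T:
        r,c=np.argwhere(d["pixels"]).mean(0); print(n,round(d["confidence"],2),at_z(p,r,c,.045 if n=="top" else .045).round(3))
E
```

```text
time: 21.7
eef_pos: [0.6331, 0.0621, 0.2206]
tcp_rot: [0.089, 0.996, 0.001, 0.001]
contact_force: [0.7, -0.4, 0.1]
opening: 1.001
t 21.7 pos [0.6331 0.0621 0.2206] rot [[-0.984, 0.176, 0.002], [0.176, 0.984, 0.002], [-0.002, 0.002, -1.0]] F [ 0.7 -0.4  0.1] op 1.001 q [-0.06  0.21  1.69  0.    1.24 -1.46]
scene 0.92 [ 0.615 -0.088  0.045]
scene 0.76 [0.647 0.249 0.045]
scene 0.65 [0.5   0.389 0.045]
scene 0.49 [ 0.573 -0.375  0.045]
top 0.84 [0.624 0.237 0.045]
top 0.79 [ 0.633 -0.081  0.045]
top 0.67 [0.479 0.38  0.045]
```

View pics/b1scene.png

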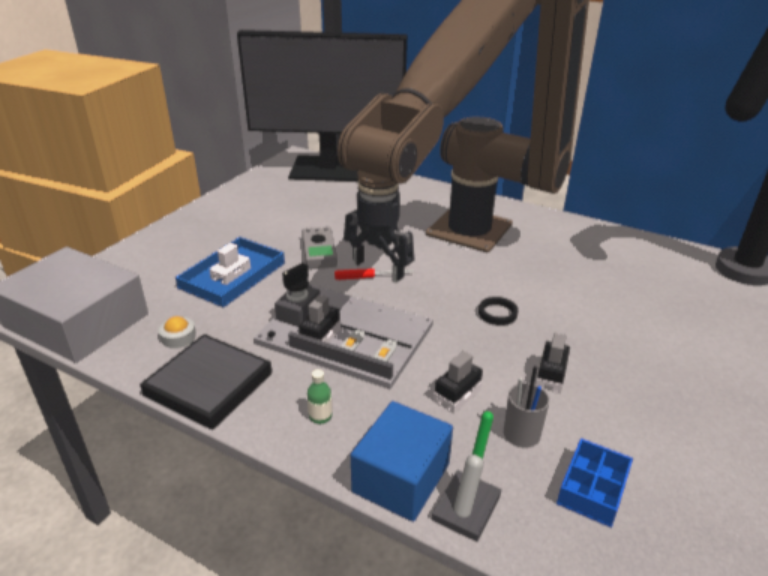

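View pics/b1top.png

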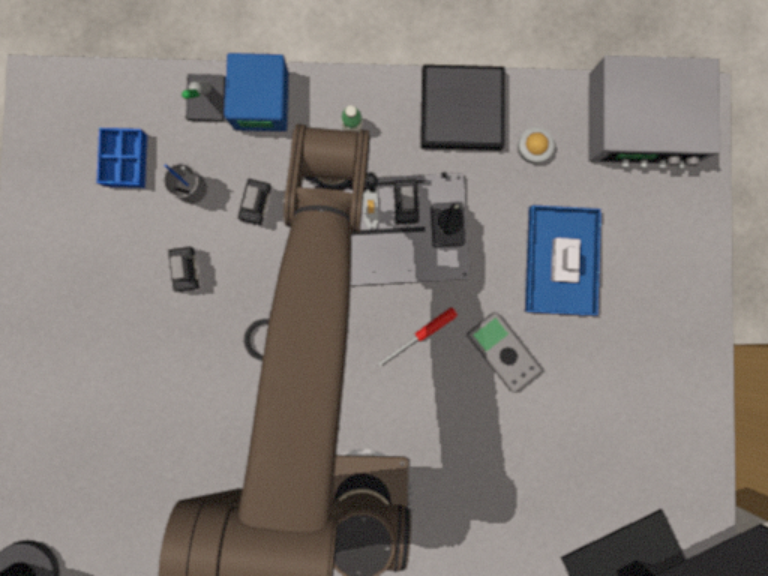

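```bash
python3 go.py 0.629 0.243 0.13 -10.7
```

```text
t 21.9 pos [0.6336 0.0567 0.2198] rot [[-0.985, 0.174, 0.001], [0.174, 0.985, -0.0], [-0.001, 0.0, -1.0]] F [-0.2  0.  -0.3] op 0.999 q [-0.07  0.21  1.69 -0.    1.24 -1.47]
shift [0.247 1.217 0.598] calls 2 per-call [0.124 0.609 0.299] rows/call 2.0682595988909345 turn [0.    0.001 0.007] rows 0.07861223966138368
```

```bash
python3 -m crank '[[0.06,0.3,0.1,0,0,0,1],[0.12,0.6,0.2,0,0,0,1],[0.2,0.9,0.3,0,0,0,1]]' && python3 -m crank '[[0.05,0.3,0.1,0,0,0,1],[0.05,0.3,0.3,0,0,0,1],[0.05,0.3,0.3,0,0,0,1],[0.05,0.3,0.3,0,0,0,1]]'; python3 go.py 0.629 0.243 0.07 -10.7;  python3 - <<'E'
from fit import *
p=cam("scene")
x0,y0,x1,y1=260,160,390,280; f=5
im=cv2.resize(p["pixels"][y0:y1,x0:x1,::-1],None,fx=f,fy=f,interpolation=cv2.INTER_CUBIC)
cv2.imwrite("pics/gA.png",im)
E
```

```text
time: 22.2
eef_pos: [0.6285, 0.1948, 0.174]
tcp_rot: [0.089, 0.996, 0.0, 0.001]
contact_force: [0.2, 0.3, 0.1]
opening: 0.998
time: 22.6
eef_pos: [0.6282, 0.2394, 0.1284]
tcp_rot: [0.089, 0.996, -0.0, -0.001]
contact_force: [-0.5, -0.6, 0.7]
opening: 0.999
t 22.6 pos [0.6282 0.2394 0.1284] rot [[-0.984, 0.177, -0.002], [0.177, 0.984, -0.001], [0.002, -0.001, -1.0]] F [-0.5 -0.6  0.7] op 0.999 q [ 0.21  0.38  1.66 -0.    1.11 -1.18]
shift [-0.002  0.025  0.39 ] calls 1 per-call [-0.002  0.025  0.39 ] rows/call 1.1709693179864 turn [-0.001 -0.001  0.006] rows 0.05953908579509044
```

View pics/gA.png

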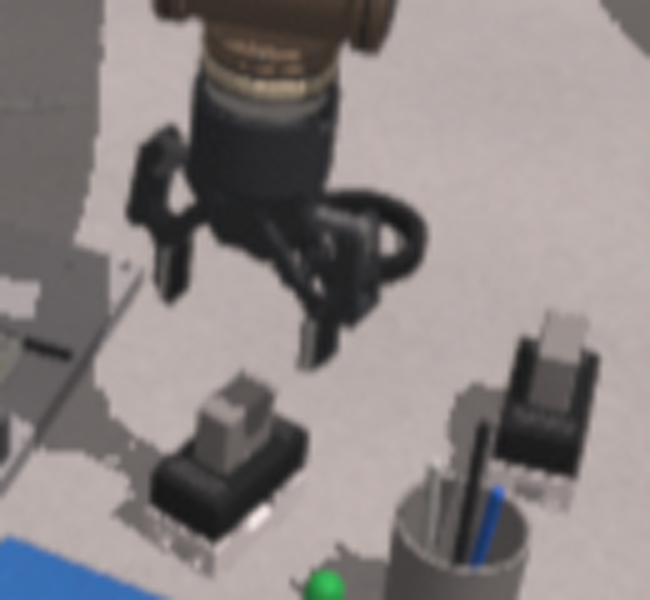

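```bash
python3 -m crank '[[0,0.015,0.2,0,0,0,1],[0,0.015,0.36,0,0,0,1],[0,0.015,0.435,0,0,0,1],[0,0.015,0.435,0,0,0,0.9]]'; python3 - <<'E'
from fit import *
st();p=cam("scene")
x0,y0,x1,y1=260,160,390,280; f=5
im=cv2.resize(p["pixels"][y0:y1,x0:x1,::-1],None,fx=f,fy=f,interpolation=cv2.INTER_CUBIC)
cv2.imwrite("pics/gA2.png",im)
E
```

```text
time: 23.05
eef_pos: [0.6284, 0.2417, 0.063]
tcp_rot: [0.089, 0.996, -0.0, -0.001]
contact_force: [-0.3, -0.5, -0.0]
opening: 0.904
t 23.05 pos [0.6284 0.2417 0.063 ] rot [[-0.984, 0.178, -0.002], [0.178, 0.984, -0.0], [0.002, -0.001, -1.0]] F [-0.3 -0.5 -0. ] op 0.904 q [ 0.22  0.46  1.68 -0.    1.   -1.18]
```

View pics/gA2.png

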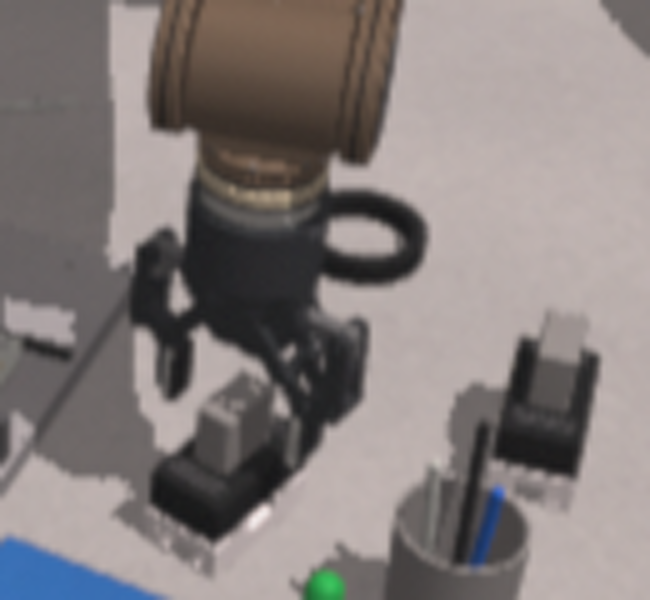

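Both fingers straddle the fin (about (235,420)). I close and lift.

```bash
python3 -m crank '[[0,0,0.005,0,0,0,0.6],[0,0,0.005,0,0,0,0.3],[0,0,0.005,0,0,0,0.0],[0,0,0.005,0,0,0,0.0],[0,0,0.005,0,0,0,0.0],[0,0,0.005,0,0,0,0.0]]' 60; python3 -m crank '[[0,0,-0.2,0,0,0,0],[0,0,-0.5,0,0,0,0],[0,0,-0.8,0,0,0,0],[0,0,-0.8,0,0,0,0]]'; python3 go.py 0.5125 -0.012 0.18 4.2
```

```text
time: 23.7
eef_pos: [0.6291, 0.243, 0.064]
tcp_rot: [0.089, 0.996, 0.0, 0.001]
contact_force: [-2.2, -0.5, 5.7]
opening: 0.269
time: 24.1
eef_pos: [0.6325, 0.2441, 0.1907]
tcp_rot: [0.089, 0.996, 0.002, 0.007]
contact_force: [0.7, -0.1, -2.0]
opening: 0.271
t 24.1 pos [0.6325 0.2441 0.1907] rot [[-0.984, 0.176, 0.014], [0.176, 0.984, 0.003], [-0.013, 0.006, -1.0]] F [ 0.7 -0.1 -2. ] op 0.271 q [ 0.22  0.32  1.61  0.    1.2  -1.17]
shift [ 0.487 -1.822  0.055] calls 2 per-call [ 0.243 -0.911  0.027] rows/call 2.8299467633729107 turn [ 0.003  0.009 -0.16 ] rows 1.6748188375229471
```

```bash
python3 -m crank '[[0.08,-0.3,0,0,0,-0.08,0],[0.16,-0.6,0,0,0,-0.16,0],[0.24,-0.9,0,0,0,-0.16,0]]' && python3 go.py 0.5125 -0.011 0.18 4.2
```

```text
time: 24.4
eef_pos: [0.5669, 0.1155, 0.1797]
tcp_rot: [-0.039, 0.999, -0.0, -0.002]
contact_force: [0.7, -1.3, -2.3]
opening: 0.269
t 24.4 pos [0.5669 0.1155 0.1797] rot [[-0.997, -0.077, -0.005], [-0.077, 0.997, -0.0], [0.005, 0.0, -1.0]] F [ 0.7 -1.3 -2.3] op 0.269 q [ 0.03  0.13  1.86 -0.    1.16 -1.62]
shift [ 0.427 -0.813 -0.   ] calls 1 per-call [ 0.427 -0.813 -0.   ] rows/call 2.753428521635332 turn [ 0.    -0.003  0.003] rows 0.04009618060113641
```

```bash
python3 -m crank '[[0.14,-0.27,0,0,0,0,0],[0.28,-0.54,0,0,0,0,0],[0.42,-0.8,0,0,0,0,0],[0.42,-0.8,0.2,0,0,0,0],[0.42,-0.8,0.4,0,0,0,0],[0.42,-0.8,0.5,0,0,0,0],[0.42,-0.8,0.5,0,0,0,0]]'; python3 -m crank '[[0,0,0,0,0,0,0]]'; python3 go.py 0.5125 -0.011 0.085 4.2
```

```text
time: 25.1
eef_pos: [0.5112, -0.0072, 0.1025]
tcp_rot: [-0.037, 0.999, 0.001, -0.005]
contact_force: [0.4, -0.7, -4.6]
opening: 0.269
time: 25.2
eef_pos: [0.5144, -0.0076, 0.1066]
tcp_rot: [-0.037, 0.999, 0.0, -0.001]
contact_force: [0.4, 0.1, -3.6]
opening: 0.275
t 25.2 pos [ 0.5144 -0.0076  0.1066] rot [[-0.997, -0.074, -0.002], [-0.074, 0.997, 0.001], [0.002, 0.001, -1.0]] F [ 0.4  0.1 -3.6] op 0.275 q [-0.21  0.08  2.06  0.    1.   -1.86]
shift [ 0.014 -0.021  0.144] calls 1 per-call [ 0.014 -0.021  0.144] rows/call 0.4379622114161813 turn [ 0.001 -0.002  0.   ] rows 0.017462278891233432
```

```bash
python3 -m crank '[[0,-0.022,0.08,0,0,0,0],[0,-0.022,0.138,0,0,0,0],[0,-0.022,0.138,0,0,0,0],[0,-0.022,0.138,0,0,0,0]]';python3 - <<'E'
from h import *
st()
for n in ('scene',):
    p=cam(n); cv2.imwrite(f'pics/apA{n}.png',cv2.resize(p['pixels'][100:270,150:330,::-1],None,fx=4,fy=4,interpolation=cv2.INTER_CUBIC))
E
```

```text
time: 25.6
eef_pos: [0.5154, -0.0111, 0.0869]
tcp_rot: [-0.037, 0.999, 0.0, -0.0]
contact_force: [-0.3, 0.3, -3.5]
opening: 0.272
t 25.6 pos [ 0.5154 -0.0111  0.0869] rot [[-0.997, -0.074, -0.001], [-0.074, 0.997, 0.0], [0.001, 0.0, -1.0]] F [-0.3  0.3 -3.5] op 0.272 q [-0.22  0.11  2.07  0.    0.96 -1.86]
```

View pics/apAscene.png

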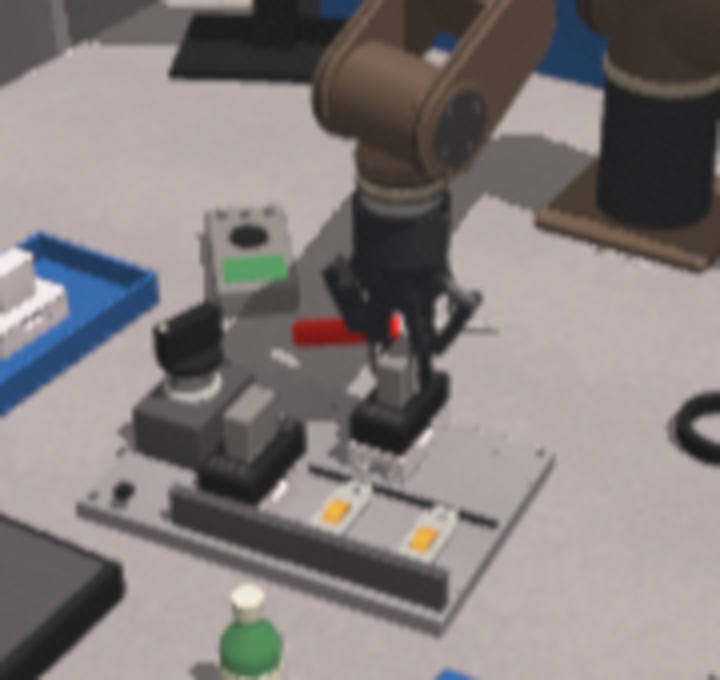

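```bash
python3 -m crank '[[0,0,0.013,0,0,0,0],[-0.06,0,0.013,0,0,0,0],[-0.14,0,0.013,0,0,0,0],[-0.22,0,0.013,0,0,0,0],[-0.3,0,0.013,0,0,0,0],[-0.38,0,0.013,0,0,0,0],[-0.46,0,0.013,0,0,0,0],[-0.46,0,0.013,0,0,0,0]]'; python3 -m crank '[[-0.06,0,0,0,0,0,0],[-0.12,0,0,0,0,0,0],[-0.16,0,0,0,0,0,0],[-0.16,0,0,0,0,0,0]]'
```

```text
time: 26.45
eef_pos: [0.5872, -0.0063, 0.0862]
tcp_rot: [-0.037, 0.999, -0.0, 0.002]
contact_force: [0.5, 0.4, -0.5]
opening: 0.272
time: 26.85
eef_pos: [0.6097, -0.0044, 0.0856]
tcp_rot: [-0.037, 0.999, -0.0, 0.001]
contact_force: [0.6, 0.1, -0.5]
opening: 0.27
```

```bash
python3 -m crank '[[-0.03,0,0,0,0,0,0],[-0.06,0,0,0,0,0,0],[-0.08,0,0,0,0,0,0],[-0.08,0,0,0,0,0,0]]'; python3 -m crank '[[-0.015,0,0,0,0,0,0],[-0.03,0,0,0,0,0,0],[-0.03,0,0,0,0,0,0]]'; python3 -m crank '[[-0.01,0,0,0,0,0,0],[-0.02,0,0,0,0,0,0],[-0.02,0,0,0,0,0,0]]'
```

```text
time: 27.25
eef_pos: [0.6212, -0.0035, 0.0853]
tcp_rot: [-0.037, 0.999, -0.0, 0.001]
contact_force: [1.6, 0.1, -2.0]
opening: 0.269
time: 27.55
eef_pos: [0.6244, -0.0032, 0.0845]
tcp_rot: [-0.037, 0.999, 0.0, -0.001]
contact_force: [-0.2, -0.8, -3.4]
opening: 0.273
time: 27.85
eef_pos: [0.6272, -0.0029, 0.0848]
tcp_rot: [-0.037, 0.999, 0.0, -0.001]
contact_force: [-1.3, 0.3, -3.8]
opening: 0.273
```

```bash
python3 -m crank '[[-0.01,0,0,0,0,0,0],[-0.02,0,0,0,0,0,0],[-0.02,0,0,0,0,0,0]]'; python3 -m crank '[[-0.01,0,0,0,0,0,0],[-0.02,0,0,0,0,0,0],[-0.02,0,0,0,0,0,0]]'; python3 -m crank '[[-0.01,0,0,0,0,0,0],[-0.02,0,0,0,0,0,0],[-0.02,0,0,0,0,0,0]]'
```

```text
time: 28.15
eef_pos: [0.6277, -0.0029, 0.0847]
tcp_rot: [-0.038, 0.999, -0.0, -0.005]
contact_force: [-8.7, -2.9, 1.5]
opening: 0.274
time: 28.45
eef_pos: [0.6281, -0.0029, 0.0851]
tcp_rot: [-0.038, 0.999, -0.0, -0.009]
contact_force: [-17.0, -2.6, 8.7]
opening: 0.274
time: 28.75
eef_pos: [0.6285, -0.0028, 0.0855]
tcp_rot: [-0.038, 0.999, -0.0, -0.013]
contact_force: [-25.8, -3.7, 15.0]
opening: 0.273
```

```bash
python3 -m crank '[[0.03,0,0,0,0,0,0],[0.055,0,0,0,0,0,0],[0.055,0,0,0,0,0,0],[0.065,0,0,0,0,0,0],[0.065,0,0,0,0,0,0]]'; python3 -m crank '[[0,0,0,0,0,0,0.3],[0,0,0,0,0,0,0.5],[0,0,-0.05,0,0,0,0.5],[0,0,-0.3,0,0,0,0.5],[0,0,-0.6,0,0,0,0.5],[0,0,-0.9,0,0,0,0.5]]'; python3 go.py 0.482 0.384 0.2 9.5
```

```text
time: 29.25
eef_pos: [0.6272, -0.0029, 0.0851]
tcp_rot: [-0.037, 0.999, 0.0, 0.0]
contact_force: [-2.5, -0.6, -3.3]
opening: 0.272
time: 29.85
eef_pos: [0.6273, -0.0029, 0.2227]
tcp_rot: [-0.037, 0.999, 0.0, 0.001]
contact_force: [0.3, -0.4, -0.3]
opening: 0.499
t 29.85 pos [ 0.6273 -0.0029  0.2227] rot [[-0.997, -0.074, 0.001], [-0.074, 0.997, 0.0], [-0.001, 0.0, -1.0]] F [ 0.3 -0.4 -0.3] op 0.499 q [-0.17  0.19  1.71  0.    1.24 -1.81]
shift [0.777 2.643 0.15 ] calls 3 per-call [0.259 0.881 0.05 ] rows/call 2.75915873434595 turn [-0.     0.001 -0.059] rows 0.6146187948777027
```

```bash
python3 -m crank '[[0.08,0.3,0,0,0,0,0.8],[0.16,0.6,0,0,0,0.0,1],[0.26,0.9,0,0,0,-0.03,1]]' && python3 -m crank '[[0.08,0.3,0,0,0,0,0.8],[0.16,0.6,0,0,0,0.0,1],[0.26,0.9,0,0,0,-0.03,1],[0.26,0.9,0,0,0,-0.03,1]]'; python3 - <<'E'
from fit import *
st(); P={}; M={}
for n in ('scene','top'):
    p=P[n]=cam(n); save(p,"c1"+n)
    T=[d for d in finder.masks_of("module0",p) if d["confidence"]>.3]; M[n]=T
    for d in T:
        r,c=np.argwhere(d["pixels"]).mean(0); print(n,round(d["confidence"],2),at_z(p,r,c,.045).round(3))
E
```

```text
time: 30.15
eef_pos: [0.5788, 0.13, 0.2226]
tcp_rot: [-0.06, 0.998, 0.0, 0.002]
contact_force: [-0.3, 0.5, -0.4]
opening: 0.981
time: 30.55
eef_pos: [0.5212, 0.2629, 0.2219]
tcp_rot: [-0.087, 0.996, 0.001, 0.001]
contact_force: [0.3, -0.7, -0.0]
opening: 1.003
t 30.55 pos [0.5212 0.2629 0.2219] rot [[-0.985, -0.174, 0.002], [-0.174, 0.985, 0.003], [-0.002, 0.002, -1.0]] F [ 0.3 -0.7 -0. ] op 1.003 q [ 0.29  0.09  1.82  0.    1.23 -1.45]
scene 0.97 [ 0.615 -0.088  0.045]
scene 0.84 [ 0.608 -0.011  0.045]
scene 0.83 [0.498 0.389 0.045]
top 0.93 [ 0.628 -0.006  0.045]
top 0.72 [ 0.633 -0.082  0.045]
top 0.67 [ 0.376 -0.148  0.045]
top 0.51 [0.509 0.372 0.045]
```

View pics/c1scene.png

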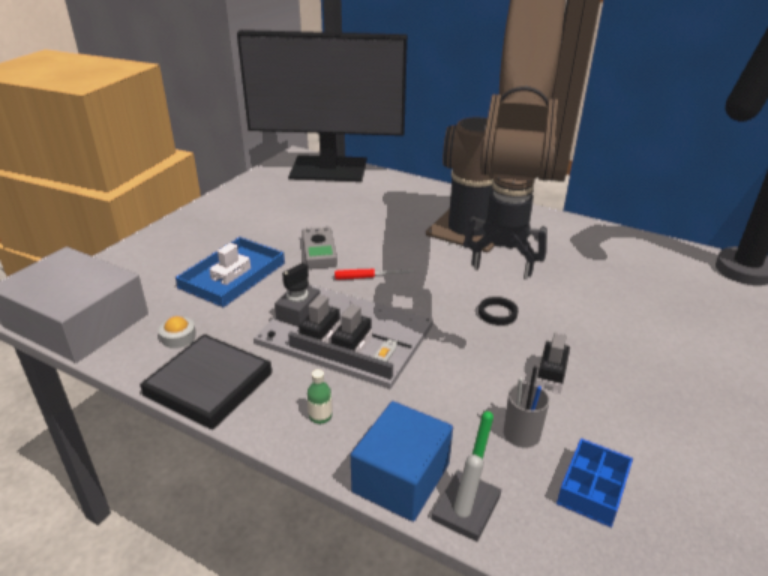

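View pics/c1top.png

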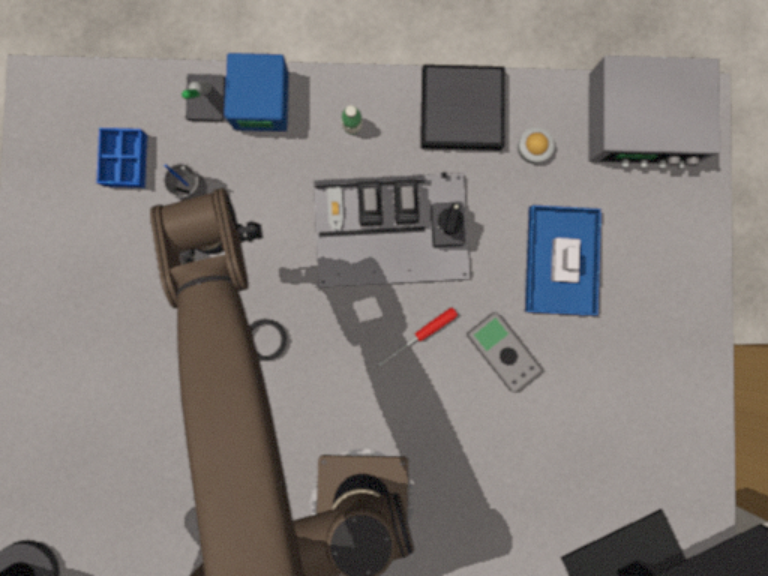

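```bash
python3 go.py 0.482 0.386 0.13 9.7
```

```text
t 30.75 pos [0.524  0.2576 0.221 ] rot [[-0.986, -0.166, 0.002], [-0.166, 0.986, 0.0], [-0.002, -0.0, -1.0]] F [ 0.5 -0.1  0.5] op 1.001 q [ 0.28  0.1   1.82 -0.    1.23 -1.45]
shift [0.134 0.891 0.607] calls 1 per-call [0.134 0.891 0.607] rows/call 3.2583966898299086 turn [-0.     0.001 -0.001] rows 0.018091855777655253
```

```bash
python3 -m crank '[[0.05,0.3,0.0,0,0,0,1],[0.1,0.6,0.2,0,0,0,1],[0.134,0.88,0.4,0,0,0,1],[0.134,0.88,0.6,0,0,0,1],[0.134,0.88,0.6,0,0,0,1]]'; python3 go.py 0.482 0.386 0.063 9.7;  python3 - <<'E'
from fit import *
p=cam("scene")
x0,y0,x1,y1=300,130,430,270; f=5
im=cv2.resize(p["pixels"][y0:y1-20,x0:x1,::-1],None,fx=f,fy=f,interpolation=cv2.INTER_CUBIC)
cv2.imwrite("pics/gC.png",im)
E
```

```text
time: 31.25
eef_pos: [0.4786, 0.3829, 0.1245]
tcp_rot: [-0.084, 0.996, -0.002, -0.005]
contact_force: [0.1, -1.1, 0.2]
opening: 1.004
t 31.25 pos [0.4786 0.3829 0.1245] rot [[-0.986, -0.167, -0.009], [-0.167, 0.986, -0.005], [0.01, -0.004, -1.0]] F [ 0.1 -1.1  0.2] op 1.004 q [ 0.51  0.26  1.81 -0.    1.08 -1.23]
shift [-0.03   0.018  0.41 ] calls 1 per-call [-0.03   0.018  0.41 ] rows/call 1.2335961159536495 turn [-0.002 -0.006 -0.001] rows 0.07292957258691629
```

View pics/gC.png

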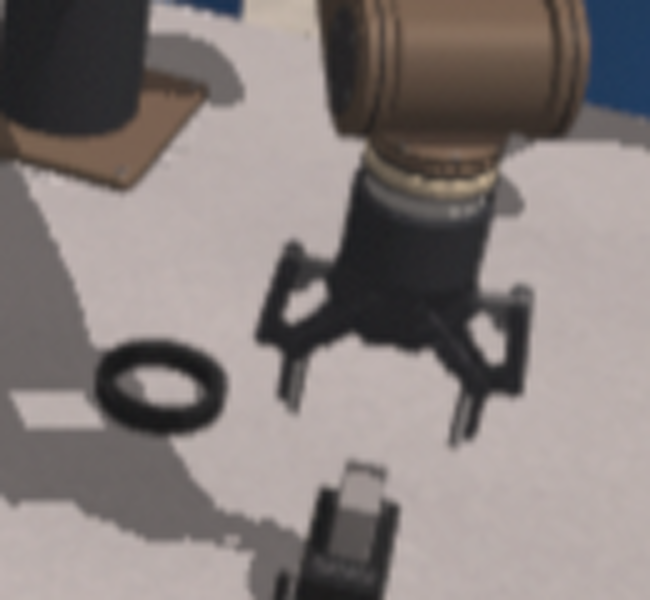

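```bash
python3 -m crank '[[-0.03,0,0.1,0,0,0,1],[-0.03,-0.01,0.25,0,0,0,1],[-0.03,-0.01,0.39,0,0,0,1],[-0.03,-0.01,0.39,0,0,0,1],[-0.03,-0.01,0.39,0,0,0,1]]'; python3 - <<'E'
from fit import *
st()
p=cam("scene")
x0,y0,x1,y1=320,170,430,270; f=6
im=cv2.resize(p["pixels"][y0:y1,x0:x1,::-1],None,fx=f,fy=f,interpolation=cv2.INTER_CUBIC)
cv2.imwrite("pics/gC2.png",im)
E
```

```text
time: 31.8
eef_pos: [0.4875, 0.3836, 0.0729]
tcp_rot: [-0.083, 0.997, 0.0, 0.001]
contact_force: [-0.0, 0.4, -0.7]
opening: 1.001
t 31.8 pos [0.4875 0.3836 0.0729] rot [[-0.986, -0.166, 0.002], [-0.166, 0.986, 0.001], [-0.002, 0.001, -1.0]] F [-0.   0.4 -0.7] op 1.001 q [ 0.5   0.34  1.82 -0.    0.98 -1.23]
```

View pics/gC2.png

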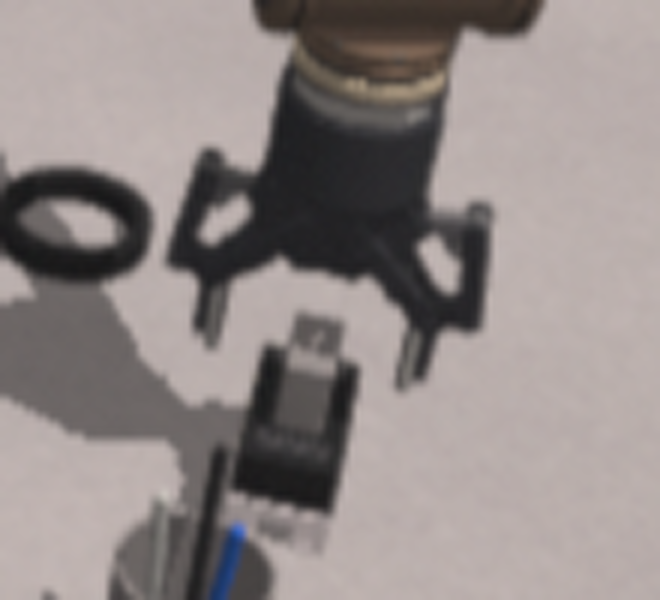

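```bash
python3 -m crank '[[0.03,0,0.06,0,0,0,1],[0.03,0,0.06,0,0,0,0.6],[0.03,0,0.06,0,0,0,0.3],[0.03,0,0.06,0,0,0,0.0],[0.03,0,0.06,0,0,0,0.0],[0.03,0,0.06,0,0,0,0.0],[0.03,0,0.06,0,0,0,0.0]]' 60; python3 -m crank '[[0,0,-0.2,0,0,0,0],[0,0,-0.5,0,0,0,0],[0,0,-0.8,0,0,0,0],[0,0,-0.8,0,0,0,0],[0,0,-0.8,0,0,0,0]]'; python3 go.py 0.507 0.065 0.17 4.2; python3 - <<'E'
from fit import *
p=cam("scene"); save(p,"liftC")
E
```

```text
time: 32.55
eef_pos: [0.4818, 0.3837, 0.0631]
tcp_rot: [-0.084, 0.996, 0.0, 0.0]
contact_force: [-0.0, 0.2, 1.0]
opening: 0.272
time: 33.05
eef_pos: [0.4816, 0.3833, 0.1831]
tcp_rot: [-0.084, 0.996, 0.0, 0.0]
contact_force: [-1.2, 0.5, -4.6]
opening: 0.271
t 33.05 pos [0.4816 0.3833 0.1831] rot [[-0.986, -0.167, 0.001], [-0.167, 0.986, 0.0], [-0.001, 0.0, -1.0]] F [-1.2  0.5 -4.6] op 0.271 q [ 0.51  0.2   1.77 -0.    1.17 -1.23]
shift [ 0.188 -2.121  0.087] calls 3 per-call [ 0.063 -0.707  0.029] rows/call 2.1307189601549927 turn [0.    0.001 0.06 ] rows 0.6316498107823716
```

View pics/liftC.png

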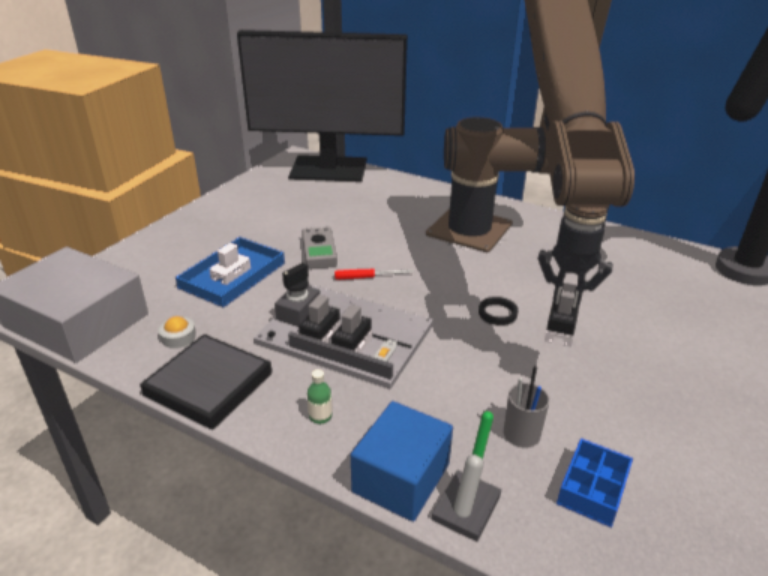

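```bash
python3 -m crank '[[0.03,-0.3,0,0,0,0.06,0],[0.05,-0.6,0,0,0,0.06,0],[0.08,-0.9,0,0,0,0.06,0]]' && python3 -m crank '[[0.02,-0.3,0,0,0,0,0],[0.05,-0.6,0,0,0,0,0],[0.05,-0.9,0,0,0,0,0],[0.05,-0.9,0,0,0,0,0]]'; python3 go.py 0.51 0.065 0.1 4.2
```

```text
time: 33.4
eef_pos: [0.49, 0.2464, 0.1787]
tcp_rot: [-0.038, 0.999, -0.001, -0.003]
contact_force: [0.5, -0.4, -3.8]
opening: 0.274
time: 33.8
eef_pos: [0.493, 0.1084, 0.1793]
tcp_rot: [-0.034, 0.999, -0.001, -0.003]
contact_force: [-0.4, 1.3, -3.0]
opening: 0.274
t 33.8 pos [0.493  0.1084 0.1793] rot [[-0.998, -0.068, -0.006], [-0.068, 0.998, -0.003], [0.006, -0.002, -1.0]] F [-0.4  1.3 -3. ] op 0.274 q [ 0.02 -0.04  2.03 -0.    1.15 -1.62]
shift [-0.096 -0.295  0.528] calls 1 per-call [-0.096 -0.295  0.528] rows/call 1.8392472881873636 turn [-0.001 -0.004 -0.003] rows 0.0576950943060793
```

```bash
python3 -m crank '[[-0.09,-0.28,0.1,0,0,-0.003,0],[-0.09,-0.28,0.3,0,0,-0.003,0],[-0.09,-0.28,0.5,0,0,-0.003,0],[-0.09,-0.28,0.5,0,0,-0.003,0],[-0.09,-0.28,0.5,0,0,-0.003,0],[-0.09,-0.28,0.5,0,0,-0.003,0]]'; python3 go.py 0.51 0.065 0.0835 4.2
```

```text
time: 34.4
eef_pos: [0.512, 0.0727, 0.1086]
tcp_rot: [-0.04, 0.999, -0.0, 0.001]
contact_force: [0.6, -0.6, -4.3]
opening: 0.272
t 34.4 pos [0.512  0.0727 0.1086] rot [[-0.997, -0.079, 0.002], [-0.079, 0.997, -0.0], [-0.002, -0.0, -1.0]] F [ 0.6 -0.6 -4.3] op 0.272 q [-0.06  0.08  2.06  0.    1.   -1.71]
shift [ 0.018 -0.05   0.168] calls 1 per-call [ 0.018 -0.05   0.168] rows/call 0.5272598967445676 turn [-0.     0.001  0.004] rows 0.04084517001064308
```

```bash
python3 -m crank '[[0,-0.05,0.08,0,0,0.003,0],[0,-0.05,0.163,0,0,0.003,0],[0,-0.05,0.163,0,0,0.003,0],[0,-0.05,0.163,0,0,0.003,0]]'; python3 go.py 0.512 0.0651 0.084 4.24
```

```text
time: 34.8
eef_pos: [0.5117, 0.0646, 0.0829]
tcp_rot: [-0.037, 0.999, -0.0, -0.0]
contact_force: [-0.0, 0.2, -3.3]
opening: 0.272
t 34.8 pos [0.5117 0.0646 0.0829] rot [[-0.997, -0.074, -0.001], [-0.074, 0.997, -0.0], [0.001, -0.0, -1.0]] F [-0.   0.2 -3.3] op 0.272 q [-0.07  0.12  2.07 -0.    0.95 -1.72]
shift [-0.002  0.003 -0.007] calls 1 per-call [-0.002  0.003 -0.007] rows/call 0.024622269354226543 turn [-0. -0. -0.] rows 0.004173466102451672
```

```bash
python3 -m crank '[[0,0.003,-0.007,0,0,0,0],[-0.06,0.003,-0.007,0,0,0,0],[-0.14,0.003,-0.007,0,0,0,0],[-0.22,0.003,-0.007,0,0,0,0],[-0.3,0.003,-0.007,0,0,0,0],[-0.38,0.003,-0.007,0,0,0,0],[-0.46,0.003,-0.007,0,0,0,0],[-0.46,0.003,-0.007,0,0,0,0]]'; python3 -m crank '[[-0.06,0,0,0,0,0,0],[-0.12,0,0,0,0,0,0],[-0.16,0,0,0,0,0,0],[-0.16,0,0,0,0,0,0]]'
```

```text
time: 35.6
eef_pos: [0.5837, 0.0702, 0.0853]
tcp_rot: [-0.037, 0.999, -0.0, 0.002]
contact_force: [0.8, -0.9, -2.3]
opening: 0.275
time: 36.0
eef_pos: [0.6061, 0.072, 0.0847]
tcp_rot: [-0.037, 0.999, -0.0, 0.001]
contact_force: [2.1, -0.7, -1.1]
opening: 0.272
```

```bash
python3 -m crank '[[-0.02,0,0,0,0,0,0],[-0.04,0,0,0,0,0,0],[-0.05,0,0,0,0,0,0],[-0.05,0,0,0,0,0,0]]'; python3 -m crank '[[-0.015,0,0,0,0,0,0],[-0.03,0,0,0,0,0,0],[-0.03,0,0,0,0,0,0]]'
```

```text
time: 36.4
eef_pos: [0.6124, 0.0725, 0.0843]
tcp_rot: [-0.037, 0.999, -0.0, 0.0]
contact_force: [-0.7, -1.6, -1.7]
opening: 0.271
time: 36.7
eef_pos: [0.6167, 0.0729, 0.0839]
tcp_rot: [-0.037, 0.999, -0.0, 0.0]
contact_force: [0.9, -2.2, -3.3]
opening: 0.269
```

```bash
for i in 1 2 3; do python3 -m crank '[[-0.01,0,0,0,0,0,0],[-0.02,0,0,0,0,0,0],[-0.02,0,0,0,0,0,0]]'; done
```

```text
time: 37.0
eef_pos: [0.6195, 0.0731, 0.0839]
tcp_rot: [-0.037, 0.999, 0.0, -0.0]
contact_force: [-0.9, -2.1, -5.4]
opening: 0.271
time: 37.3
eef_pos: [0.6208, 0.0732, 0.0841]
tcp_rot: [-0.037, 0.999, -0.0, -0.003]
contact_force: [-6.6, -3.7, -0.2]
opening: 0.272
time: 37.6
eef_pos: [0.6211, 0.0733, 0.0841]
tcp_rot: [-0.037, 0.999, -0.0, -0.007]
contact_force: [-14.2, -3.0, 5.7]
opening: 0.27
```

```bash
python3 -m crank '[[-0.01,0,0,0,0,0,0],[-0.02,0,0,0,0,0,0],[-0.02,0,0,0,0,0,0]]'; python3 -m crank '[[0.03,0,0,0,0,0,0],[0.05,0,0,0,0,0,0],[0.05,0,0,0,0,0,0],[0.06,0,0,0,0,0,0],[0.06,0,0,0,0,0,0]]'; python3 -m crank '[[0,0,0,0,0,0,0.3],[0,0,0,0,0,0,0.5],[0,0,-0.05,0,0,0,0.5],[0,0,-0.3,0,0,0,0.5],[0,0,-0.6,0,0,0,0.5],[0,0,-0.9,0,0,0,0.5]]'; python3 -m crank '[[0.3,0,0,0,0,0,0.5],[0.6,0,0,0,0,0,0.5],[0.9,0,0,0,0,0,0.5]]'; python3 - <<'E'
from fit import *
st(); P={}
for n in ('scene','top'):
    p=P[n]=cam(n); save(p,"d1"+n)
x0,y0,x1,y1=160,140,300,260; f=5.5
for n,(x0,y0,x1,y1) in(("scene",(160,150,300,260)),("top",(200,100,330,200))):
    cv2.imwrite(f"pics/d1z{n}.png",cv2.resize(P[n]["pixels"][y0:y1,x0:x1,::-1],None,fx=5.5,fy=5.5,interpolation=cv2.INTER_CUBIC))
for n in P:
    for d in finder.pinpoint("knob_grip",P[n])[:2]: print(n,d)
a=finder.pinpoint("knob_grip",P["scene"]);b=finder.pinpoint("knob_grip",P["top"])
print(tri(P["scene"],a[0]["location"],P["top"],b[0]["location"]))
E
```

```text
time: 37.9
eef_pos: [0.6215, 0.0733, 0.0842]
tcp_rot: [-0.037, 0.999, -0.001, -0.011]
contact_force: [-21.3, -5.3, 11.0]
opening: 0.273
time: 38.4
eef_pos: [0.6203, 0.0732, 0.0846]
tcp_rot: [-0.037, 0.999, 0.0, 0.001]
contact_force: [0.0, -2.2, -4.7]
opening: 0.271
time: 39.0
eef_pos: [0.6196, 0.0735, 0.2217]
tcp_rot: [-0.037, 0.999, 0.0, 0.0]
contact_force: [1.4, 0.2, 0.5]
opening: 0.498
time: 39.3
eef_pos: [0.4842, 0.0634, 0.2211]
tcp_rot: [-0.037, 0.999, 0.0, 0.002]
contact_force: [0.7, -0.0, 1.2]
opening: 0.497
t 39.3 pos [0.4842 0.0634 0.2211] rot [[-0.997, -0.074, 0.003], [-0.074, 0.997, 0.0], [-0.003, 0.0, -1.0]] F [ 0.7 -0.   1.2] op 0.497 q [-0.08 -0.13  2.04  0.    1.23 -1.72]
scene {'location': [219.9, 241.9], 'confidence': 0.6}
scene {'location': [182.2, 196.4], 'confidence': 0.5}
top {'location': [147.5, 301.9], 'confidence': 0.67}
top {'location': [138.8, 224.5], 'confidence': 0.22}
(array([ 0.56548083, -0.10883135, -0.00168819]), np.float64(0.1691193435552048))
```

View pics/d1zscene.png

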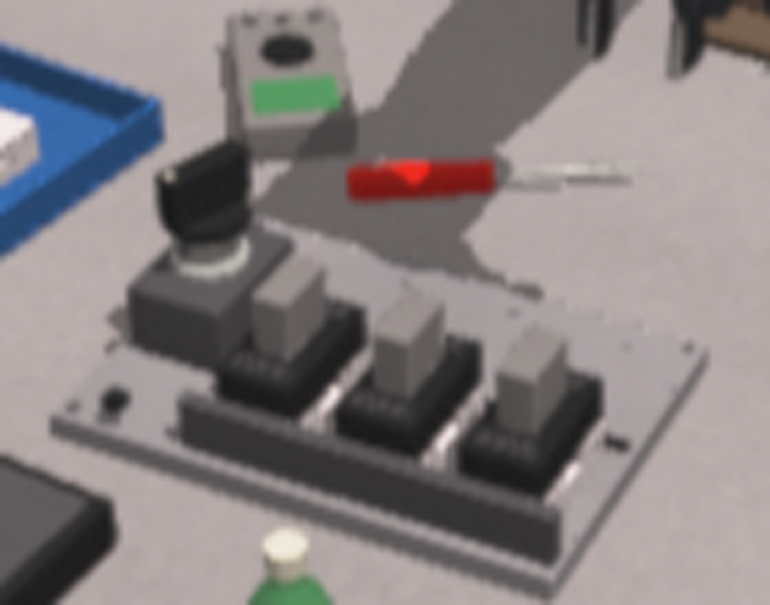

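View pics/d1ztop.png

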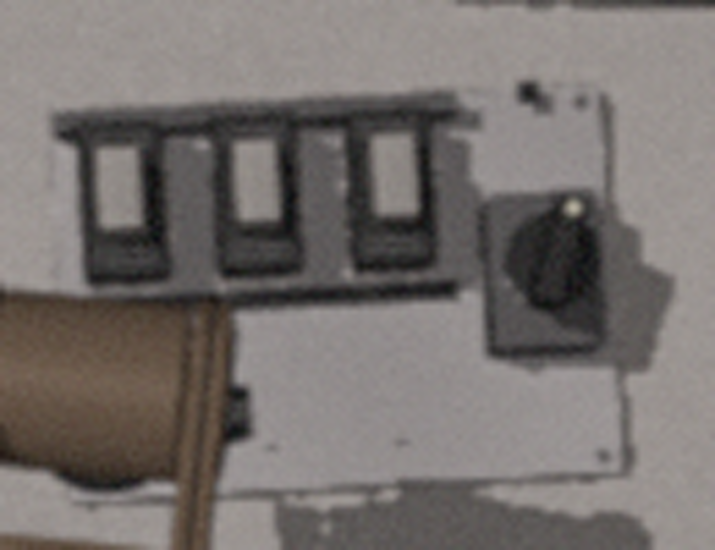

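```bash
python3 - <<'E'
from fit import *
ps,pt=cam("scene"),cam("top")
print("knob tri",tri(ps,(182.5,196.3),pt,(147.2,302.5)),"top@z",at_z(pt,147.2,302.5,.128),"scene@z",at_z(ps,182.5,196.3,.128))
print("dot tri",tri(ps,(181.8,190.5),pt,(137.8,304.2)),"top@.142",at_z(pt,137.8,304.2,.142),at_z(ps,181.8,190.5,.142))
for n,p,(x0,y0,x1,y1) in(("scene",ps,(175,165,225,215)),("top",pt,(280,125,320,170))):
    cv2.imwrite(f"pics/kz{n}.png",cv2.resize(p["pixels"][y0:y1,x0:x1,::-1],None,fx=12,fy=12,interpolation=cv2.INTER_CUBIC))
E
```

```text
knob tri (array([ 0.58402294, -0.1739606 ,  0.11890269]), np.float64(0.0007611901370170232)) top@z [ 0.58289355 -0.17318622  0.128     ] scene@z [ 0.59475335 -0.16490573  0.128     ]
dot tri (array([ 0.60990484, -0.17658751,  0.13548761]), np.float64(0.00095804052964185)) top@.142 [ 0.6090825  -0.17618661  0.142     ] [ 0.61747389 -0.16973141  0.142     ]
```

View pics/kzscene.png

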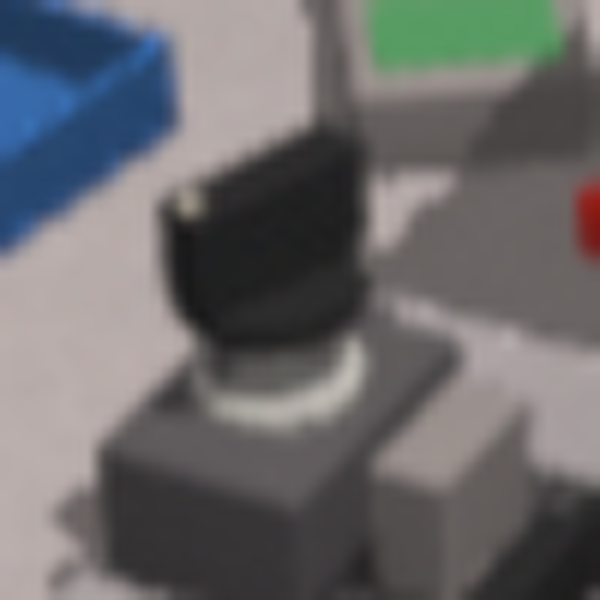

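View pics/kztop.png

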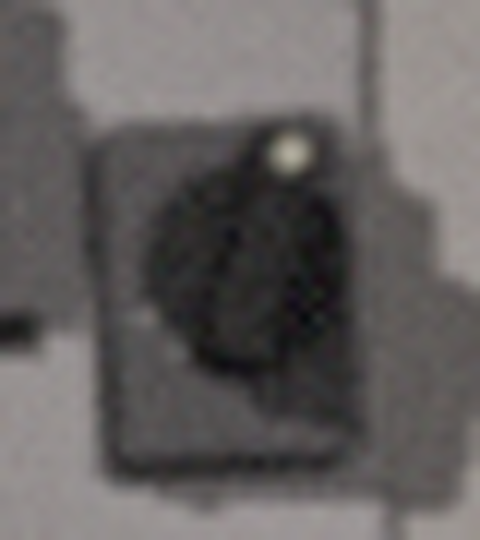

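```bash
python3 - <<'E'
from fit import *
pt=cam("top")
g=lambda u,v:((v+.5)/5.5-.5+100,(u+.5)/5.5-.5+200)
for u,v in((396,176),(256,181),(121,189)): print(at_z(pt,*g(u,v),.116).round(4))
k=lambda u,v:((v+.5)/12-.5+125,(u+.5)/12-.5+280)
c=at_z(pt,*k(255,252),.142);d=at_z(pt,*k(290,150),.142);e=at_z(pt,*k(228,370),.142)
print(c,d,e,np.degrees(np.arctan2(d[1]-c[1],d[0]-c[0])),np.degrees(np.arctan2(d[1]-e[1],d[0]-e[0])),np.linalg.norm(d-e))
E
```

```text
[ 0.6301 -0.0803  0.116 ]
[ 0.6256 -0.0034  0.116 ]
[0.6195 0.0706 0.116 ]
[ 0.58568094 -0.16634763  0.142     ] [ 0.61132228 -0.17469351  0.142     ] [ 0.55616989 -0.16005616  0.142     ] -18.029313858089417 -14.863549203033667 0.05706170262605413
```

```bash
python3 go.py 0.587 -0.1645 0.2 -17
```

```text
t 39.75 pos [0.4864 0.0631 0.22  ] rot [[-0.997, -0.074, 0.001], [-0.074, 0.997, 0.0], [-0.001, -0.0, -1.0]] F [-0.6 -0.2  0.5] op 0.497 q [-0.08 -0.12  2.03  0.    1.23 -1.72]
shift [-0.557 -1.563  0.134] calls 2 per-call [-0.278 -0.781  0.067] rows/call 2.4968253888545457 turn [0.    0.001 0.236] rows 2.4710123595748583
```

```bash
python3 -m crank '[[-0.09,-0.26,0,0,0,0.08,0.5],[-0.18,-0.52,0,0,0,0.16,0.5],[-0.28,-0.78,0,0,0,0.236,0.5],[-0.28,-0.78,0,0,0,0.236,0.5]]'; python3 go.py 0.587 -0.1645 0.17 -17
```

```text
time: 40.15
eef_pos: [0.5379, -0.0544, 0.2194]
tcp_rot: [0.151, 0.989, -0.001, 0.001]
contact_force: [-0.1, 0.1, 0.9]
opening: 0.506
t 40.15 pos [ 0.5379 -0.0544  0.2194] rot [[-0.955, 0.298, 0.001], [0.298, 0.955, -0.001], [-0.001, -0.001, -1.0]] F [-0.1  0.1  0.9] op 0.506 q [-0.29 -0.    1.92 -0.    1.22 -1.56]
shift [-0.531 -0.602  0.331] calls 1 per-call [-0.531 -0.602  0.331] rows/call 2.605160520168886 turn [-0.001  0.001 -0.004] rows 0.0421256166047343
```

```bash
python3 -m crank '[[-0.18,-0.2,0.1,0,0,0,0.6],[-0.36,-0.4,0.2,0,0,0,0.6],[-0.53,-0.6,0.27,0,0,0,0.6],[-0.53,-0.6,0.27,0,0,0,0.6],[-0.53,-0.6,0.27,0,0,0,0.6]]'; python3 go.py 0.587 -0.1645 0.17 -17;  python3 - <<'E'
from fit import *
s=st();p=cam("scene")
x0,y0,x1,y1=165,120,255,220; f=6
im=cv2.resize(p["pixels"][y0:y1,x0:x1,::-1],None,fx=f,fy=f,interpolation=cv2.INTER_CUBIC)
cv2.imwrite("pics/k1.png",im)
E
```

```text
time: 40.65
eef_pos: [0.5853, -0.1597, 0.1778]
tcp_rot: [0.148, 0.989, 0.001, -0.001]
contact_force: [0.4, -0.7, -0.4]
opening: 0.6
t 40.65 pos [ 0.5853 -0.1597  0.1778] rot [[-0.956, 0.293, -0.002], [0.293, 0.956, 0.001], [0.002, 0.001, -1.0]] F [ 0.4 -0.7 -0.4] op 0.6 q [-0.43  0.19  1.8   0.    1.16 -1.71]
shift [-0.021 -0.027  0.052] calls 1 per-call [-0.021 -0.027  0.052] rows/call 0.1864975387276033 turn [ 0.001 -0.001 -0.   ] rows 0.01630962496371003
t 40.65 pos [ 0.5853 -0.1597  0.1778] rot [[-0.956, 0.293, -0.002], [0.293, 0.956, 0.001], [0.002, 0.001, -1.0]] F [ 0.4 -0.7 -0.4] op 0.6 q [-0.43  0.19  1.8   0.    1.16 -1.71]
```

View pics/k1.png

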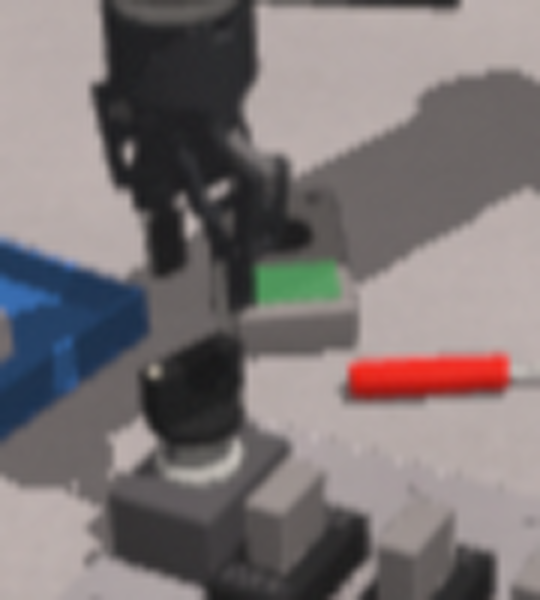

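```bash
python3 -m crank '[[-0.015,-0.025,0.15,0,0,0,0.6],[-0.015,-0.025,0.3,0,0,0,0.6],[-0.015,-0.025,0.3,0,0,0,0.6],[-0.015,-0.025,0.3,0,0,0,0.6]]'; python3 go.py 0.587 -0.1645 0.112 -17;  python3 - <<'E'
from fit import *
p=cam("scene")
x0,y0,x1,y1=165,120,255,220; f=6
im=cv2.resize(p["pixels"][y0:y1,x0:x1,::-1],None,fx=f,fy=f,interpolation=cv2.INTER_CUBIC)
cv2.imwrite("pics/k2.png",im)
E
```

```text
time: 41.1
eef_pos: [0.5862, -0.1627, 0.1344]
tcp_rot: [0.147, 0.989, 0.0, -0.0]
contact_force: [0.2, 0.3, 0.2]
opening: 0.6
t 41.1 pos [ 0.5862 -0.1627  0.1344] rot [[-0.957, 0.291, -0.0], [0.291, 0.957, 0.0], [0.0, 0.0, -1.0]] F [0.2 0.3 0.2] op 0.6 q [-0.44  0.24  1.82  0.    1.08 -1.71]
shift [-0.009 -0.01   0.149] calls 1 per-call [-0.009 -0.01   0.149] rows/call 0.4488990106456932 turn [ 0.    -0.     0.001] rows 0.009272456157770063
```

View pics/k2.png

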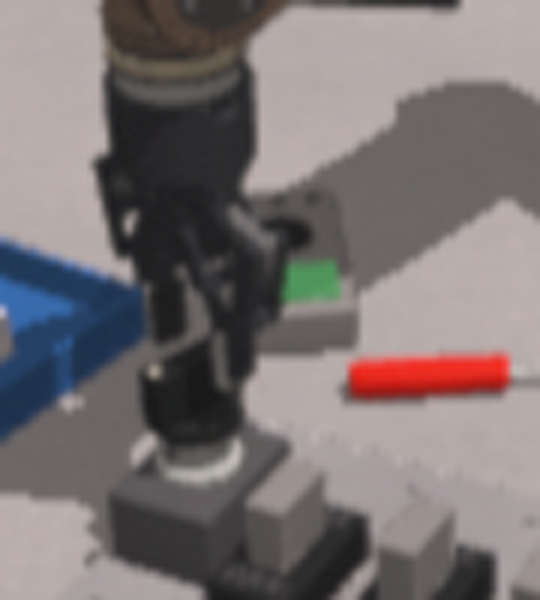

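```bash
python3 -m crank '[[-0.005,-0.008,0.08,0,0,0,0.6],[-0.005,-0.008,0.135,0,0,0,0.6],[-0.005,-0.008,0.135,0,0,0,0.6],[-0.005,-0.008,0.135,0,0,0,0.4],[-0.005,-0.008,0.135,0,0,0,0.2],[-0.005,-0.008,0.135,0,0,0,0.0],[-0.005,-0.008,0.135,0,0,0,0.0],[-0.005,-0.008,0.135,0,0,0,0.0]]' 40; python3 -c "
from h import *
s=st();print(np.round(s['wrist_torque'],3))"
```

```text
time: 41.95
eef_pos: [0.5861, -0.1667, 0.1142]
tcp_rot: [0.148, 0.989, -0.001, -0.0]
contact_force: [-4.2, -3.7, 1.9]
opening: 0.202
t 41.95 pos [ 0.5861 -0.1667  0.1142] rot [[-0.956, 0.292, -0.001], [0.292, 0.956, -0.003], [0.0, -0.003, -1.0]] F [-4.2 -3.7  1.9] op 0.202 q [-0.44  0.26  1.83 -0.    1.05 -1.72]
[-0.565  0.532  0.059]
```

```bash
python3 -m crank '[[0,-0.006,0,0,0,0.06,0],[0,-0.006,0,0,0,0.13,0],[0,-0.006,0,0,0,0.21,0],[0,-0.006,0,0,0,0.3,0],[0,-0.006,0,0,0,0.39,0],[0,-0.006,0,0,0,0.48,0],[0,-0.006,0,0,0,0.48,0]]' 40; python3 -c "
from h import *
s=st();print(np.round(s['wrist_torque'],3))"
```

```text
time: 42.65
eef_pos: [0.5872, -0.1657, 0.1142]
tcp_rot: [0.502, 0.865, 0.001, 0.001]
contact_force: [0.9, 1.4, -0.0]
opening: 0.203
t 42.65 pos [ 0.5872 -0.1657  0.1142] rot [[-0.496, 0.868, 0.003], [0.868, 0.496, 0.001], [-0.001, 0.003, -1.0]] F [ 0.9  1.4 -0. ] op 0.203 q [-0.44  0.26  1.83  0.    1.04 -0.96]
[ 0.334 -0.299 -0.055]
```

```bash
python3 -m crank '[[0,0,0,0,0,0.09,0],[0,0,0,0,0,0.18,0],[0,0,0,0,0,0.27,0],[0,0,0,0,0,0.36,0],[0,0,0,0,0,0.45,0],[0,0,0,0,0,0.54,0],[0,0,0,0,0,0.63,0],[0,0,0,0,0,0.72,0],[0,0,0,0,0,0.8,0],[0,0,0,0,0,0.8,0]]'; python3 -c "
from h import *
s=st();print(np.round(s['wrist_torque'],3))"
```

```text
time: 43.65
eef_pos: [0.5896, -0.1663, 0.1143]
tcp_rot: [0.914, 0.405, 0.004, 0.003]
contact_force: [8.5, 0.8, -4.4]
opening: 0.202
t 43.65 pos [ 0.5896 -0.1663  0.1143] rot [[0.672, 0.741, 0.01], [0.741, -0.672, -0.001], [0.006, 0.008, -1.0]] F [ 8.5  0.8 -4.4] op 0.202 q [-0.44  0.27  1.83  0.    1.04  0.29]
[ 0.032 -1.51  -0.036]
```

```bash
python3 -m crank '[[0.006,0.006,0,0,0,0.09,0],[0.006,0.006,0,0,0,0.18,0],[0.006,0.006,0,0,0,0.27,0],[0.006,0.006,0,0,0,0.36,0],[0.006,0.006,0,0,0,0.45,0],[0.006,0.006,0,0,0,0.54,0],[0.006,0.006,0,0,0,0.63,0],[0.006,0.006,0,0,0,0.72,0],[0.006,0.006,0,0,0,0.72,0]]'; python3 -c "
from h import *
s=st();print(np.round(s['wrist_torque'],3))
p=cam('scene'); x0,y0,x1,y1=165,120,305,270
cv2.imwrite('pics/k3.png',cv2.resize(p['pixels'][y0:y1,x0:x1,::-1],None,fx=5,fy=5,interpolation=cv2.INTER_CUBIC))"
```

```text
time: 44.55
eef_pos: [0.5902, -0.1686, 0.1143]
tcp_rot: [0.989, -0.147, 0.004, 0.002]
contact_force: [6.7, -6.0, -4.8]
opening: 0.208
t 44.55 pos [ 0.5902 -0.1686  0.1143] rot [[0.957, -0.292, 0.008], [-0.292, -0.957, -0.006], [0.009, 0.003, -1.0]] F [ 6.7 -6.  -4.8] op 0.208 q [-0.44  0.27  1.83 -0.    1.04  1.43]
[-1.094 -1.078 -0.012]
```

View pics/k3.png

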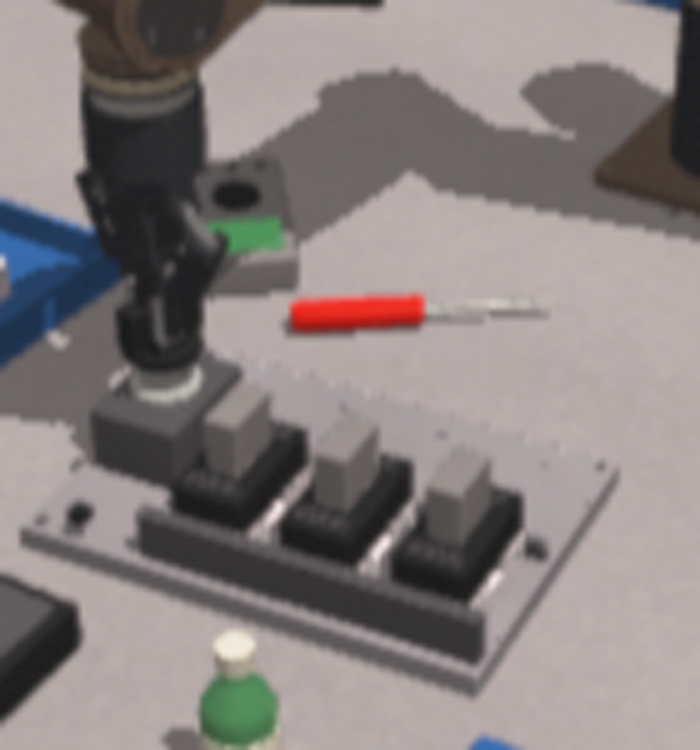

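```bash
python3 -m crank '[[0.008,0.003,0,0,0,0.09,0],[0.008,0.003,0,0,0,0.18,0],[0.008,0.003,0,0,0,0.26,0],[0.008,0.003,0,0,0,0.26,0],[0.008,0.003,0,0,0,0.34,0],[0.008,0.003,0,0,0,0.34,0]]'; python3 -c "
from h import *
s=st();print(np.round(s['wrist_torque'],3))"; python3 -m crank '[[0,0,0,0,0,0.04,0],[0,0,0,0,0,0.08,0],[0,0,0,0,0,0.08,0]]'; python3 -c "
from h import *
s=st();print(np.round(s['wrist_torque'],3))"; python3 -m crank '[[0,0,0,0,0,0.04,0],[0,0,0,0,0,0.08,0],[0,0,0,0,0,0.08,0]]'; python3 -c "
from h import *
s=st();print(np.round(s['wrist_torque'],3))"
```

```text
time: 45.2
eef_pos: [0.5896, -0.1696, 0.1142]
tcp_rot: [0.915, -0.403, 0.003, 0.002]
contact_force: [1.9, -5.9, -2.3]
opening: 0.205
t 45.2 pos [ 0.5896 -0.1696  0.1142] rot [[0.676, -0.737, 0.003], [-0.737, -0.676, -0.006], [0.007, 0.002, -1.0]] F [ 1.9 -5.9 -2.3] op 0.205 q [-0.44  0.27  1.82 -0.    1.04  1.96]
[-1.083 -0.216  0.018]
time: 45.5
eef_pos: [0.5894, -0.1698, 0.1142]
tcp_rot: [0.888, -0.459, 0.003, 0.002]
contact_force: [2.0, -6.9, -1.3]
opening: 0.2
t 45.5 pos [ 0.5894 -0.1698  0.1142] rot [[0.579, -0.816, 0.003], [-0.816, -0.579, -0.006], [0.007, 0.001, -1.0]] F [ 2.  -6.9 -1.3] op 0.2 q [-0.44  0.27  1.82 -0.01  1.04  2.08]
[-1.193 -0.063 -0.048]
time: 45.8
eef_pos: [0.5891, -0.1699, 0.1142]
tcp_rot: [0.858, -0.514, 0.002, 0.002]
contact_force: [1.5, -7.2, -1.6]
opening: 0.205
t 45.8 pos [ 0.5891 -0.1699  0.1142] rot [[0.473, -0.881, 0.002], [-0.881, -0.473, -0.006], [0.007, 0.001, -1.0]] F [ 1.5 -7.2 -1.6] op 0.205 q [-0.44  0.27  1.82 -0.01  1.04  2.21]
[-1.272  0.048  0.024]
```

```bash
cat > tq.py <<'E'
from h import *
s=telemetry.get_state(); print("q6",round(s['qpos'][5],3),"turn",round(s['qpos'][5]+1.72,3),"Tz",np.round(s['wrist_torque'],3)[2],"eff6",np.round(s['joint_efforts'],3)[5])
E
python3 tq.py; python3 -m crank '[[0.006,0.003,0,0,0,0.05,0],[0.006,0.003,0,0,0,0.05,0]]'; python3 tq.py; python3 -m crank '[[0,0,0,0,0,0.05,0],[0,0,0,0,0,0.05,0]]';python3 tq.py; python3 -m crank '[[0,0,0,0,0,0.05,0],[0,0,0,0,0,0.05,0]]';python3 tq.py
```

```text
q6 2.208 turn 3.928 Tz 0.024 eff6 0.162
time: 46.0
eef_pos: [0.589, -0.17, 0.1142]
tcp_rot: [0.837, -0.547, 0.002, 0.001]
contact_force: [0.2, -6.0, -0.1]
opening: 0.203
q6 2.285 turn 4.005 Tz 0.059 eff6 0.157
time: 46.2
eef_pos: [0.5888, -0.17, 0.1142]
tcp_rot: [0.815, -0.579, 0.002, 0.002]
contact_force: [-0.3, -6.4, -0.3]
opening: 0.201
q6 2.364 turn 4.084 Tz 0.02 eff6 0.162
time: 46.4
eef_pos: [0.5887, -0.1701, 0.1142]
tcp_rot: [0.792, -0.611, 0.002, 0.002]
contact_force: [-0.8, -7.2, 0.5]
opening: 0.202
q6 2.442 turn 4.162 Tz -0.074 eff6 0.163
```

```bash
python3 -m crank '[[0,0,0,0,0,0.05,0],[0,0,0,0,0,0.05,0]]';python3 tq.py;  python3 -m crank '[[0,0,0,0,0,0.05,0],[0,0,0,0,0,0.05,0]]';python3 tq.py;  python3 -m crank '[[0,0,0,0,0,0.05,0],[0,0,0,0,0,0.05,0]]';python3 tq.py; python3 -c "
from h import *
p=cam('scene'); x0,y0,x1,y1=165,120,305,270
cv2.imwrite('pics/k4.png',cv2.resize(p['pixels'][y0:y1,x0:x1,::-1],None,fx=5,fy=5,interpolation=cv2.INTER_CUBIC))
p=cam('top'); x0,y0,x1,y1=200,100,330,200
cv2.imwrite('pics/k4t.png',cv2.resize(p['pixels'][y0:y1,x0:x1,::-1],None,fx=5.5,fy=5.5,interpolation=cv2.INTER_CUBIC))"
```

```text
time: 46.6
eef_pos: [0.5885, -0.1701, 0.1143]
tcp_rot: [0.767, -0.641, 0.001, 0.002]
contact_force: [-0.7, -7.1, 0.6]
opening: 0.202
q6 2.521 turn 4.241 Tz 0.005 eff6 0.163
time: 46.8
eef_pos: [0.5883, -0.1701, 0.1142]
tcp_rot: [0.741, -0.671, 0.001, 0.002]
contact_force: [-1.6, -6.2, 1.3]
opening: 0.202
q6 2.599 turn 4.319 Tz -0.022 eff6 0.163
time: 47.0
eef_pos: [0.5882, -0.1701, 0.1142]
tcp_rot: [0.715, -0.7, 0.001, 0.002]
contact_force: [-2.1, -7.3, 2.4]
opening: 0.201
q6 2.678 turn 4.398 Tz 0.03 eff6 0.162
```

View pics/k4.png

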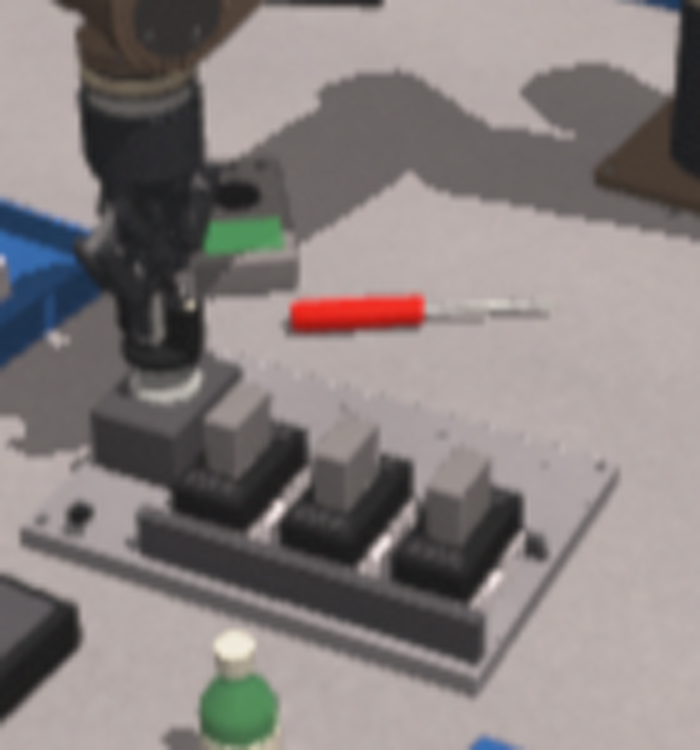

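View pics/k4t.png

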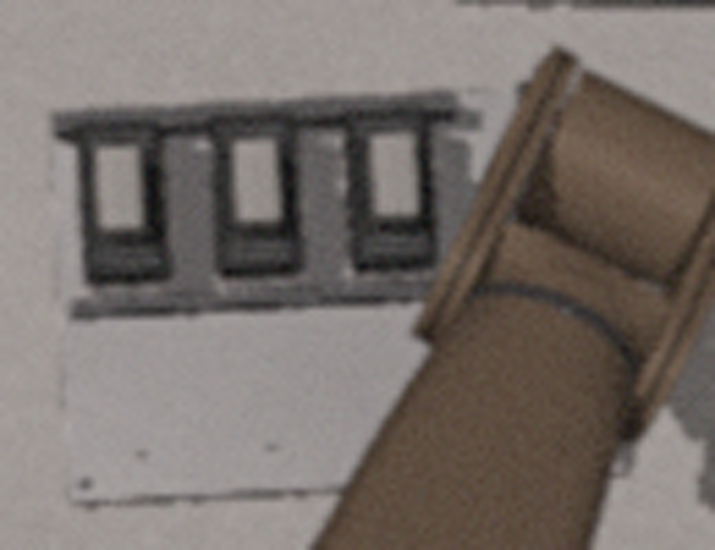

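```bash
python3 -m crank '[[0,0,0,0,0,0.05,0]]';python3 tq.py; python3 -m crank '[[0,0,0,0,0,0,0]]';python3 tq.py; python3 -m crank '[[0,0,0,0,0,0,0.2],[0,0,0,0,0,0,0.5],[0,0,0,0,0,0,0.6]]'; python3 tq.py; python3 -m crank '[[0,0,-0.2,0,0,0,0.6],[0,0,-0.4,0,0,0,0.6],[0,0,-0.6,0,0,0,0.6]]'; python3 tq.py; python3 - <<'E'
from h import *
st()
p=cam('scene'); x0,y0,x1,y1=165,120,305,270
cv2.imwrite('pics/k5.png',cv2.resize(p['pixels'][y0:y1,x0:x1,::-1],None,fx=5,fy=5,interpolation=cv2.INTER_CUBIC))
E
```

```text
time: 47.2
eef_pos: [0.588, -0.17, 0.1142]
tcp_rot: [-0.687, 0.727, -0.001, -0.002]
contact_force: [-3.2, -6.9, 2.4]
opening: 0.205
q6 2.756 turn 4.476 Tz 0.241 eff6 -0.329
time: 47.3
eef_pos: [0.588, -0.1701, 0.1142]
tcp_rot: [-0.687, 0.727, -0.001, -0.002]
contact_force: [-2.7, -6.7, 1.3]
opening: 0.199
q6 2.756 turn 4.476 Tz -0.035 eff6 0.161
time: 47.6
eef_pos: [0.5885, -0.1674, 0.1134]
tcp_rot: [-0.686, 0.728, 0.0, 0.0]
contact_force: [0.4, -0.1, -0.4]
opening: 0.529
q6 2.757 turn 4.477 Tz 0.011 eff6 -0.011
time: 47.9
eef_pos: [0.5884, -0.167, 0.204]
tcp_rot: [-0.686, 0.728, 0.001, 0.0]
contact_force: [0.3, -0.5, 0.6]
opening: 0.602
q6 2.758 turn 4.478 Tz -0.042 eff6 0.0
t 47.9 pos [ 0.5884 -0.167   0.204 ] rot [[-0.059, -0.998, -0.001], [-0.998, 0.059, 0.001], [-0.001, 0.001, -1.0]] F [ 0.3 -0.5  0.6] op 0.602 q [-0.44  0.17  1.76  0.    1.21  2.76]
```

View pics/k5.png

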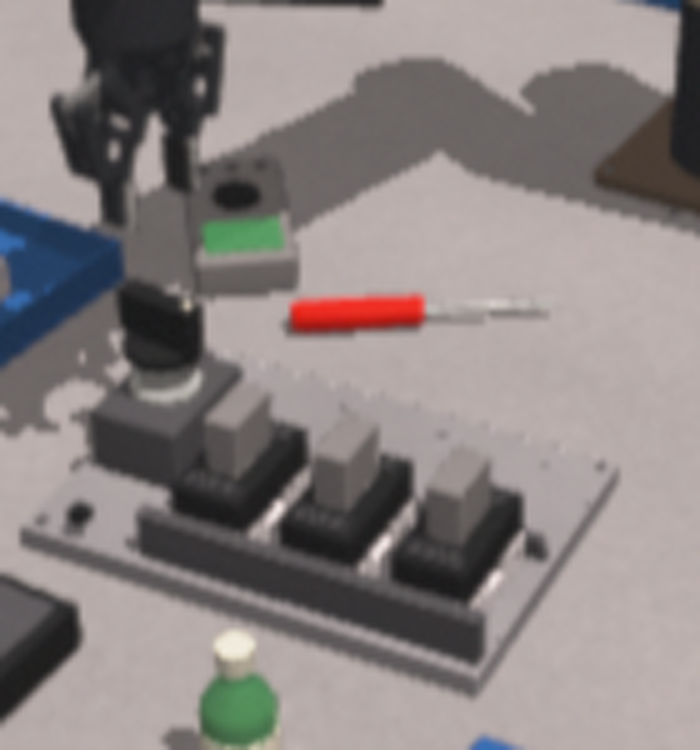

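```bash
python3 -m crank '[[0,0,0,0,0,-0.09,0.6],[0,0,0,0,0,-0.18,0.6],[0,0,0,0,0,-0.27,0.6],[0,0,0,0,0,-0.36,0.6],[0,0,0,0,0,-0.45,0.6],[0,0,0,0,0,-0.54,0.6],[0,0,0,0,0,-0.63,0.6],[0,0,0,0,0,-0.72,0.6],[0,0,0,0,0,-0.81,0.6],[0,0,0,0,0,-0.9,0.6],[0,0,0,0,0,-1,0.6],[0,0,0,0,0,-1,0.6]]' && python3 -m crank '[[0,0,0,0,0,-0.09,0.6],[0,0,0,0,0,-0.18,0.6],[0,0,0,0,0,-0.27,0.6],[0,0,0,0,0,-0.36,0.6],[0,0,0,0,0,-0.45,0.6],[0,0,0,0,0,-0.54,0.6],[0,0,0,0,0,-0.63,0.6],[0,0,0,0,0,-0.72,0.6],[0,0,0,0,0,-0.81,0.6],[0,0,0,0,0,-0.9,0.6],[0,0,0,0,0,-1,0.6],[0,0,0,0,0,-1,0.6]]'; python3 go.py 0.5885 -0.168 0.1142 93.4
```

```text
time: 49.15
eef_pos: [0.5886, -0.1672, 0.203]
tcp_rot: [1.0, -0.03, -0.0, -0.0]
contact_force: [-0.3, 0.4, 0.2]
opening: 0.602
time: 50.35
eef_pos: [0.5886, -0.1675, 0.2032]
tcp_rot: [0.729, 0.685, 0.0, -0.0]
contact_force: [-0.3, -0.7, 0.6]
opening: 0.607
t 50.35 pos [ 0.5886 -0.1675  0.2032] rot [[0.063, 0.998, -0.0], [0.998, -0.063, 0.001], [0.001, -0.0, -1.0]] F [-0.3 -0.7  0.6] op 0.607 q [-0.44  0.17  1.76  0.    1.21 -0.38]
shift [-0.004 -0.     0.594] calls 1 per-call [-0.004 -0.     0.594] rows/call 1.780551408245013 turn [-1.000e-03  0.000e+00  1.922e+00] rows 20.139670253553113
```

```bash
python3 -m crank '[[0,0,0.2,0,0,0,0.6],[0,0,0.4,0,0,0,0.6],[0,0,0.58,0,0,0,0.6],[0,0,0.59,0,0,0,0.6],[0,0,0.59,0,0,0,0.6],[0,0,0.59,0,0,0,0.3],[0,0,0.59,0,0,0,0],[0,0,0.59,0,0,0,0],[0,0,0.59,0,0,0,0]]' 40; python3 tq.py; python3 -m crank '[[0,0,0,0,0,0.06,0]]'; python3 tq.py; python3 -m crank '[[0,0,0,0,0,0.06,0]]'; python3 tq.py; python3 -m crank '[[0,0,0,0,0,0.06,0]]'; python3 tq.py
```

```text
time: 51.25
eef_pos: [0.5887, -0.1684, 0.1175]
tcp_rot: [0.728, 0.685, -0.0, 0.0]
contact_force: [-4.2, 0.9, 5.8]
opening: 0.205
q6 -0.382 turn 1.338 Tz 0.038 eff6 0.109
time: 51.35
eef_pos: [0.5886, -0.1684, 0.1175]
tcp_rot: [0.76, 0.65, -0.001, 0.0]
contact_force: [-4.5, 1.0, 5.6]
opening: 0.204
q6 -0.286 turn 1.434 Tz 0.178 eff6 -0.461
time: 51.45
eef_pos: [0.5886, -0.1684, 0.1175]
tcp_rot: [0.79, 0.613, -0.001, 0.0]
contact_force: [-4.9, -0.3, 6.1]
opening: 0.202
q6 -0.19 turn 1.53 Tz 0.212 eff6 -0.251
time: 51.55
eef_pos: [0.5886, -0.1684, 0.1175]
tcp_rot: [0.818, 0.575, -0.001, 0.0]
contact_force: [-5.1, 0.6, 7.5]
opening: 0.204
q6 -0.096 turn 1.624 Tz 0.312 eff6 -0.242
```

```bash
python3 -m crank '[[0,0,0,0,0,0,0],[0,0,0,0,0,0,0.3],[0,0,0,0,0,0,0.6],[0,0,-0.2,0,0,0,0.6],[0,0,-0.5,0,0,0,0.6],[0,0,-0.8,0,0,0,0.6]]'; python3 -m crank '[[0,0,-0.3,0,0,0,0.6],[-0.3,0.1,-0.3,0,0,0,0.6],[-0.6,0.2,-0.3,0,0,0,0.6],[-0.9,0.3,-0.3,0,0,0,0.6],[-0.9,0.3,-0.3,0,0,0,0.6]]'; python3 - <<'E'
from h import *
st(); P={}
for n in ('scene','top'):
    p=P[n]=cam(n); save(p,"f_"+n)
for n,(x0,y0,x1,y1) in(("scene",(160,150,300,260)),("top",(200,100,330,200))):
    cv2.imwrite(f"pics/fz{n}.png",cv2.resize(P[n]["pixels"][y0:y1,x0:x1,::-1],None,fx=5.5,fy=5.5,interpolation=cv2.INTER_CUBIC))
E
```

```text
time: 52.15
eef_pos: [0.5883, -0.1676, 0.2354]
tcp_rot: [0.818, 0.576, -0.0, -0.001]
contact_force: [0.8, 0.6, 1.1]
opening: 0.598
time: 52.65
eef_pos: [0.5846, -0.3155, 0.2795]
tcp_rot: [0.819, 0.573, -0.001, 0.001]
contact_force: [-0.8, 1.0, -0.3]
opening: 0.602
t 52.65 pos [ 0.5846 -0.3155  0.2795] rot [[0.343, 0.939, 0.0], [0.939, -0.343, -0.002], [-0.002, 0.001, -1.0]] F [-0.8  1.  -0.3] op 0.602 q [-0.65  0.23  1.56 -0.    1.35 -0.3 ]
```

View pics/fzscene.png

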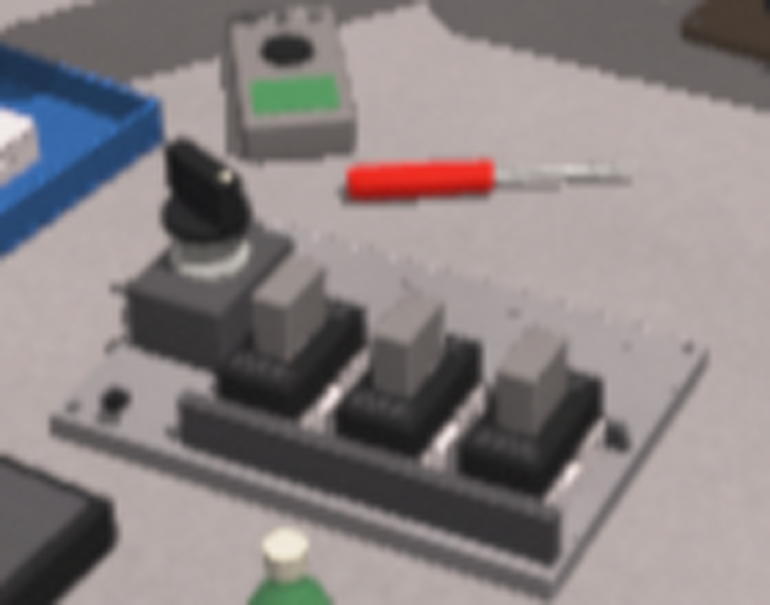

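View pics/f_top.png

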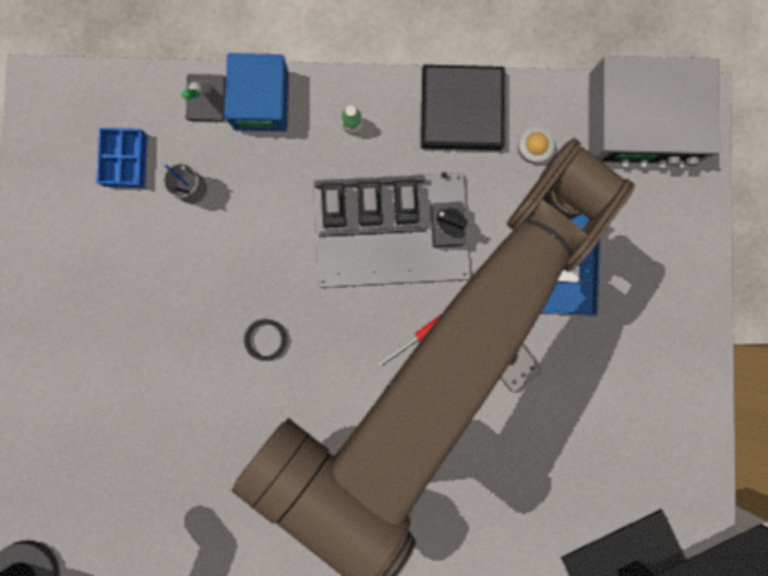

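View pics/fztop.png

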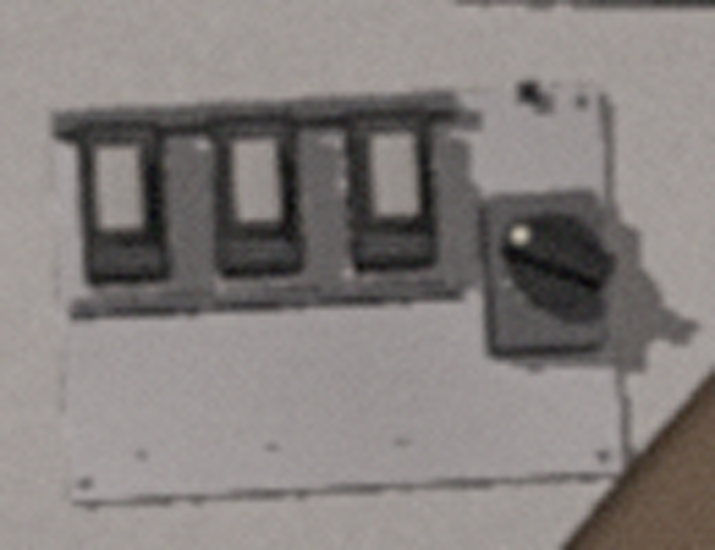

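View pics/f_scene.png

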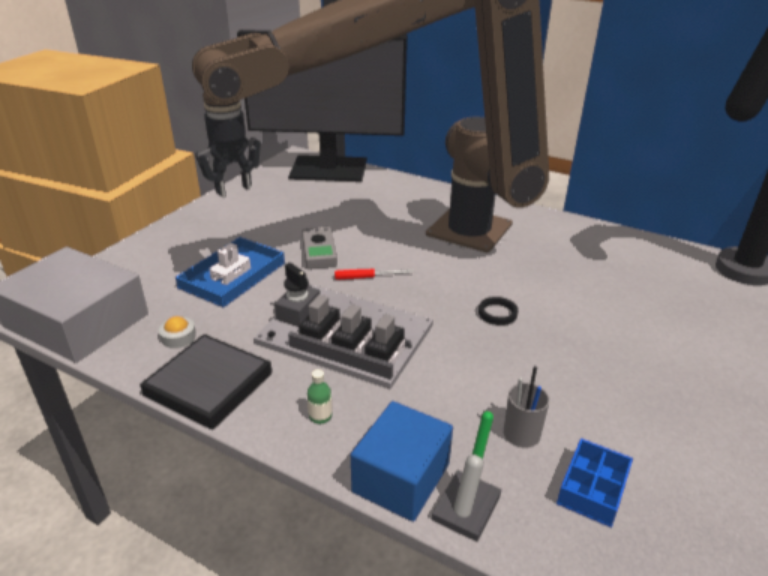

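The final images agree: three modules are against the end stop, the lock bar is raised behind them, the dummy is in the tray, and the bystanders haven't moved. I hand the job in.

```bash
python3 -c "
from h import *
st(); print(ticket.sign_off())"
```

```text
t 52.75 pos [ 0.5852 -0.3111  0.2795] rot [[0.339, 0.941, -0.0], [0.941, -0.339, 0.001], [0.001, -0.0, -1.0]] F [0.2 0.5 0.2] op 0.604 q [-0.64  0.23  1.56  0.    1.36 -0.3 ]
the job is handed in; nothing more can be done
None
```

The module dock is set up as asked, and I handed the job in at about 53 s of the 210 s allowed; no verdict comes back.

**What I did**
- **Dummy:** only one was present, on rail 2. I slid it off and put it in the blue tray.
- **Power modules:** I slid all three onto rails 0, 1 and 2. Each was pushed against its end stop until the force reached 21–26 N, then eased back and released.
- **Knob:** I turned it about 4.77 rad clockwise in two grips, then stopped, let go and moved clear.

**Last checks**
- **Final pictures:** the three modules stand in line at the end stop and the lock bar is raised behind them. The dummy is in the tray and the bystanders are in their places. No module was knocked aside.
- **Clutch:** the turning moment at the end was about 0.2–0.3 N m, which matches the clutch's 0.25 N m. I estimate 0.6 to 1.4 rad of slip, against the required 0.25 and the limit of 2.6.

**Less certain**
- **Camera disagreement:** the two cameras put the dock up to about 11 mm apart, so I relied on the robot's own position and contact forces for the fine fits.
- **Clutch torque:** readings taken with the arm at rest stayed near zero. The clutch torque only showed in readings taken while the knob was turning.
- **Not measured directly:** I could not read the spindle angle or bar height, and I never felt the detents pop in. "Home" and "bar fully up" are inferred from the stop contact, the turn angle, the torque and the pictures.

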